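# Pack spare bulbs, lock the transit case and roll it into the collection bay

### The arm

A 6-joint arm with a two-finger parallel gripper is mounted at the origin on the work surface. World frame = base frame: x ahead of the robot, y to its left, z up, the work surface at z = 0. Lengths are in mm, angles in rad, forces in N, time in s.
With the tool pointing down it reaches from about 400 to 925 mm from the base axis. Payload 3.4 kg.
Tool frame: the origin (TCP) lies on the centre line of the jaws, within the pads' length; the fingertips stand 11 mm ahead of it and the grasp point (between the pads) lies 8 mm behind it (finger_overhang is the z of the fingertips in the tool frame, in mm); z points along the fingers, y is the line along which they close (so a half turn about z gives the same grasp; the last joint's range is limited). The gripper opens to 85 mm and grips with 20 to 120 N. Pads are 22 mm wide; open, the fingers measure 114 mm over their backs; the gripper's body (76 mm by 85 mm) begins 54 mm behind the grasp point. The pads swing forward as they close: fully open they stand 13 mm farther back than shut.
Start: joints at [1.26, 0.307, 1.506, -0, 1.328, -0.073], TCP at [135.473, 558.819, 242.305] pointing down, gripper open.
Joint ranges: [-3.12, 3.12], [-1.05, 2.28], [0.14, 2.33], [-1.42, 4.57], [0.1, 2.73], [-2.68, 2.68]. Speed limits (rad/s): [2.57, 2.57, 3.14, 3.14, 3.14, 3.14].

### API

Orientations are given as a unit quaternion [w, x, y, z].
In Python, from rig import * gives the robot as it stands.
- The arm moves only by the tool servo_tool, never from a script. Its argument "rows" is text: rows parted by semicolons, each of 7 numbers parted by spaces: the shift along the tool's x, y, z in m, then the turn, a rotation vector about the tool's x, y, z in rad, then the closure, from 0 (fully open) to 1 (shut). In form: x y z rx ry rz claw; .... A call has 1 to 10 rows; each row is the pose to reach, as a shift and turn from the pose commanded when the call began, along the tool's axes at that moment; what a row does not reach only later rows make up. A row lasts 1/10 s, in which the tool goes at most 50 mm and 8.59 degrees, less where a joint would pass 70% of its speed; a pose out of reach is approached as far as the arm can. A call with a gripper value outside its range is refused whole. The fingers move at their own pace and stop on an object; the grip force is fixed at half the most. Time passes only in rows, so rows that repeat a pose let the fingers close. It gives the time, the measured TCP pose, the force, the opening and the grip force at its end, in the units of the state.
- get_obs(): the state, without advancing time (a new reading comes with each control period).
- snapshot(name): name is "side" or "top"; returns a dict with "pixels" (400x640x3 uint8, red, green, blue), "K" (3x3 intrinsics, pixels), "distortion" ([k1, k2, p1, p2, k3] as OpenCV has them; the pictures are not rectified), "camera_from_world" (4x4, takes a point from world to camera coordinates). Camera axes: x right, y down, z forward; pixel columns grow to the right and rows downward; lengths in mm; the calibration is good to about 2 mm. A picture is of the moment at which its call begins. There is no depth.
- sign_off(): hands the job in; it is judged then, once.
The state is a dict: "t": time; "joint_positions": joint angles; "joint_velocities": joint speeds; "joint_efforts": joint torques, N m; "tool_pos": TCP position; "tool_rot": TCP orientation; "wrist_force": force on the tool from outside, world axes, zero at the start; "moment": the same for the moment, N m; "finger_gap": finger opening in mm; "finger_force": force on a finger pad.
Only numpy, scipy, OpenCV 4.12 (cv2) and the standard library are available. Lean on these libraries where they do the work, as an engineer would, in place of code of your own. Each camera call takes 0.05 s, during which the arm holds its last target. There are 200 camera calls.

### The job

Lay every candle-bulb carton on the desk flat on the floor of the open black transit case, side by side and without dropping them, set the lid on so that it sits flush, then turn both brass slotted fasteners a full quarter turn clockwise with the orange blade key (not with the fingers). Put the key back upright in its marble stand, and push the locked case gently along the rollers, never lifting it off them, until it rests against the rubber stops in the green bay. Leave the other things on the desk where they are.

Things in the scene. Friction and masses are not known exactly. Their poses are not given: they have to be found in the camera images.
- carton_a_mid (a point): Centre of a candle-bulb carton, 110 x 36 x 36 mm, 70 g, white with a yellow band near one end and an amber bulb pictured on one side; starts lying flat on the desk. x runs along its length, z up at the start. None when this carton is absent (two or three are present).
- carton_b_mid (a point): Centre of a candle-bulb carton, 110 x 36 x 36 mm, 70 g, white with a blue band near one end and an amber bulb pictured on one side; starts lying flat on the desk. x runs along its length, z up at the start. None when this carton is absent (two or three are present).
- carton_c_mid (a point): Centre of a candle-bulb carton, 110 x 36 x 36 mm, 70 g, white with a red band near one end and an amber bulb pictured on one side; starts lying flat on the desk. x runs along its length, z up at the start. None when this carton is absent (two or three are present).
- case_in (a point): Centre of the inner floor of the black transit case, 6 mm above its underside. Inside 132 (x) x 210 (y) mm, 60 mm deep, plain floor: room for three cartons side by side along y, their length along x, 61 mm apart. y is the way it rolls. In the middle of each short end wall a 28 mm wide keeper sticks 7 mm inward, 1 to 8 mm below the rim.
- case: The black open-topped transit case with aluminium edges, origin at the centre of its underside: outside 146 (x) x 224 (y) x 66 mm high, walls 7 mm, about 0.9 kg. It stands loose on the rollers, 3 mm play to the rail on either side. About 2 N rolls it; it stays where it is left.
- lid_grip (a point): Centre of the lid's red grip bar: 70 (y) x 14 (x) x 14 mm high, 28 mm above the panel's top. Panel 146 (x) x 224 (y) x 8 mm; lid 0.36 kg in all. A lip 16 mm deep under it fits inside the case rim with 3 mm play. This point is 52 mm above the desk at the start; with the lid flush on the case it is 96 mm straight above case_in, axes along the case's, either way round.
- latch_a (a joint): Turn of the brass fastener at the lid's +y end (rad): 0 open, 1.571 locked (hard stop), growing clockwise seen from above; starts within 0.2 of open. About 0.08 N m turns it; it stays where it is left. A cam below the lid swings under the case's keeper.
- latch_b (a joint): The same for the fastener at the lid's -y end; also clockwise to lock.
- latch_a_slot (a point): Centre of the top of brass fastener a, 37 mm across, 85 mm from the lid's centre along +y, 8 mm proud of the panel. Its slot, 6 mm wide, 8 mm deep (down to the panel), open at both ends, runs through the centre along this point's x axis: about along the lid's x when open, along the lid's y when locked.
- latch_b_slot (a point): The same for fastener b, 85 mm from the lid's centre along -y.
- key_grip (a point): Centre of the blade key's orange paddle, 40 (x) x 14 (y) x 50 mm (z, up). Below it a 12 mm round shank 14 mm long, then a steel blade 24 mm wide along x, 3 mm thick, 10 mm high; the blade's lower edge is 49 mm below this point. 80 g. Starts upright in the stand, blade down.
- stand_top (a point): Centre of the pocket's mouth in the top of the fixed marble key stand (70 x 60 x 32 mm). Pocket 32 (x) x 19 (y) x 27 mm deep: the key's blade and shank hang in it, the paddle lies along x and its lower edge rests on the top, so the key's centre is then 25 mm above this point.
- bay (a point): Point on the roller tops (42.5 mm above the desk) below the case's centre when the case touches the rubber stops. y is the way the case is pushed, across 15 steel rollers. Aluminium side rails stand 13.5 mm above the roller tops, green bay cheeks 43.5 mm. The case starts about 0.27 m before this point.
- mug: White mug, 92 mm high; leave alone.
- tape: Brown roll of parcel tape lying flat, 100 mm across, 48 mm high; leave alone.
- paperweight: Green glass paperweight, 72 mm across, 42 mm high; leave alone.
- stapler: Black stapler, 130 mm long, 46 mm high; leave alone.
Mind the look-alikes: they are no part of the job. Of the things shaped like the part that bears key_grip, the orange one is meant.

How it is judged (in metres and radians):
On the way, in this order (a step that is already met when the one before it is completed fails the run):
1. every carton lies flat on the floor of the case (x of carton_a_mid in the frame of case_in between -0.055 and 0.055 m and y of carton_a_mid in the frame of case_in between -0.1 and 0.1 m and z of carton_a_mid in the frame of case_in between 0 and 0.026 m and x of carton_b_mid in the frame of case_in between -0.055 and 0.055 m and y of carton_b_mid in the frame of case_in between -0.1 and 0.1 m and z of carton_b_mid in the frame of case_in between 0 and 0.026 m and x of carton_c_mid in the frame of case_in between -0.055 and 0.055 m and y of carton_c_mid in the frame of case_in between -0.1 and 0.1 m and z of carton_c_mid in the frame of case_in between 0 and 0.026 m), for 0.2 s.
2. the lid sits flush on the case, with the cartons inside (all of step 1 and x of lid_grip in the frame of case_in between -0.005 and 0.005 m and y of lid_grip in the frame of case_in between -0.005 and 0.005 m and z of lid_grip in the frame of case_in between 0.09 and 0.099 m and angle between lid_grip's own z axis and vertical below 0.04 rad), for 0.2 s.
3. both fasteners are turned the full quarter turn with the lid seated (x of lid_grip in the frame of case_in between -0.005 and 0.005 m and y of lid_grip in the frame of case_in between -0.005 and 0.005 m and z of lid_grip in the frame of case_in between 0.09 and 0.099 m and angle between lid_grip's own z axis and vertical below 0.04 rad and value of joint each of latch_a, latch_b above 1.4 rad), for 0.2 s.
4. the locked case stands in the bay against the stops (all of step 3 and y of case_in in the frame of bay between -0.01 and 0.006 m and x of case_in in the frame of bay between -0.01 and 0.01 m and z of case_in in the frame of bay between 0 and 0.012 m), for 0.2 s.
At the end, for the whole second after the job is handed in: Every carton flat on the case floor; lid flush (5 mm sideways, 3 mm up, 0.04 rad level); both fasteners past 1.4 rad; case in the bay, at most 10 mm short of the stops; key upright in its stand (12 mm, 0.15 rad); all released and at rest (all of step 1 and all of step 4 and horizontal distance between key_grip and stand_top below 0.012 m and angle between key_grip's own z axis and vertical below 0.15 rad and z of key_grip in the frame of stand_top between 0.015 and 0.032 m and linear speed of case below 0.02 m/s); the robot touches nothing.
It fails at once if a fastener is worked with the fingers instead of the key (contact force between the fingers and latch_a above 4 N or contact force between the fingers and latch_b above 4 N).
It fails at once if the case is lifted off the rollers (z of case_in in the frame of bay above 0.03 m or z of case_in in the frame of bay below -0.01 m).
It fails at once if the case is flung along the rollers (faster than 0.5 m/s) (linear speed of case above 0.5 m/s).
It fails at once if a carton is dropped or thrown (faster than 1.2 m/s) (linear speed of any of carton_a, carton_b, carton_c above 1.2 m/s).
It fails at once if another thing on the desk is moved by more than 40 mm (distance of any of mug, tape, paperweight, stapler from where it was at the start of the episode above 0.04 m).
Of carton_a, carton_b, carton_c only 2 to 3 are there at a start; the rules pass over those that are not, and their reading is None.
At some moment in a run one of carton_a, carton_b, carton_c may be knocked a few centimetres aside while the robot is not near it.
It also fails if it takes over 208 s, if anything falls off the work surface, if the arm or the gripper's body presses on something with over 40 N, if the wrist force passes 120 N, or if a joint passes its speed limit or range.

## Working session

There is one attempt and no reset: what is moved stays moved. The work goes in short steps, Python scripts to look and compute and a tool call to move; the robot and the scene stay as the last step left them, time stands still between calls to the robot, and variables do not carry over. Pictures are saved under pics/ and viewed, at most 14 in all, crops included, and the job is handed in when it is done.

Besides the shell and the picture viewer there is one more tool, called after "Emit:" as a command line: name --argument value ..., lists and objects as JSON in quotes. servo_tool: Moves the arm, as the interface text tells. Its arguments: {"type":"object","properties":{"rows":{"type":"string"}},"required":["rows"]}

```bash
ls; mkdir -p pics
python3 - <<'E'
from rig import *
import cv2,numpy as np
for n in("top","side"):
    s=snapshot(n);cv2.imwrite(f"pics/{n}0.png",s["pixels"][:,:,::-1])
    np.savez(f"{n}0.npz",**s)
    print(n,np.round(s["K"],1).tolist(),s["distortion"],np.round(s["camera_from_world"],3).tolist())
o=get_obs();print(o)
E
```

```text
pics
top [[397.3, 0.0, 317.5], [0.0, 397.3, 193.9], [0.0, 0.0, 1.0]] [-0.06186573  0.          0.          0.          0.        ] [[0.019, -1.0, -0.004, -20.145], [-0.976, -0.018, -0.219, 505.712], [0.219, 0.008, -0.976, 1124.908], [0.0, 0.0, 0.0, 1.0]]
side [[453.8, 0.0, 311.7], [0.0, 453.8, 203.1], [0.0, 0.0, 1.0]] [-0.04524496  0.          0.          0.          0.        ] [[0.913, -0.407, 0.006, -439.656], [-0.226, -0.519, -0.824, 163.812], [0.339, 0.751, -0.567, 1022.557], [0.0, 0.0, 0.0, 1.0]]
{'t': 0.1, 'joint_positions': array([ 1.25949206e+00,  3.07489423e-01,  1.50754341e+00, -6.88425675e-06,
        1.32840749e+00, -7.35219725e-02]), 'joint_velocities': array([ 6.76753662e-05, -5.32167281e-04, -4.37455560e-03,  1.74285746e-03,
        1.86732036e-04, -4.59030729e-05]), 'joint_efforts': array([-6.05675123e-04, -4.58528388e+01, -2.52605706e+01, -4.07886239e-05,
        5.54825892e-03,  1.73040735e-05]), 'tool_pos': array([135.29134731, 558.23011081, 241.47791346]), 'tool_rot': array([-1.73384391e-04,  1.18610380e-01,  9.92940444e-01, -9.07426746e-04]), 'wrist_force': array([ 0.10597032, -0.21531632,  0.57233811]), 'moment': array([ 0.01969527,  0.02653979, -0.00023827]), 'finger_force': 0.0, 'finger_gap': 85.46569355006746}
```

View pics/top0.png

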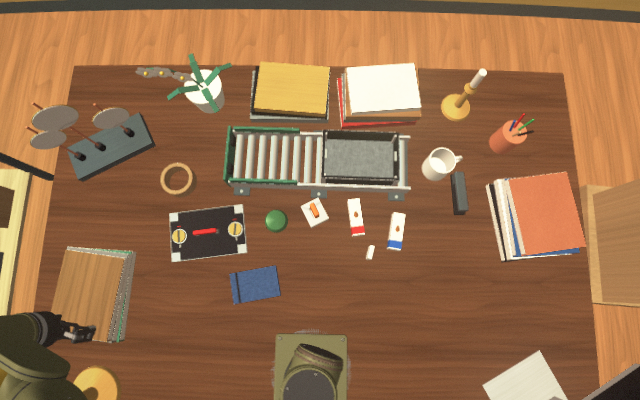

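View pics/side0.png

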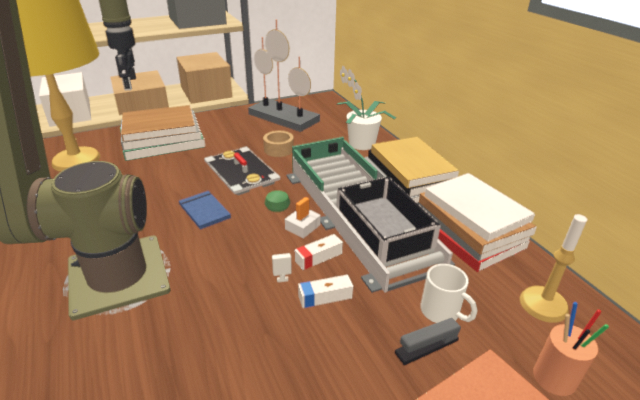

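The top view shows cartons with a red band (355,217) and a blue one (397,231), the lid (207,233), the orange key in its marble stand (315,211), the open case (360,157) and the bay on the left (265,157). The white key near (371,252) is a decoy. I'll enlarge both views next.

```bash
cat > h.py <<'E'
import numpy as np,cv2
from scipy.spatial.transform import Rotation as R
def ray(s,uv):
    M=s["camera_from_world"];p=cv2.undistortPoints(np.array(uv,float).reshape(-1,1,2),s["K"],s["distortion"]).reshape(-1,2)
    d=np.c_[p,np.ones(len(p))]@M[:3,:3]
    return -M[:3,:3].T@M[:3,3],d/np.linalg.norm(d,axis=1)[:,None]
def plane(s,uv,z):
    c,d=ray(s,uv);return c+d*((z-c[2])/d[:,2])[:,None]
def tri(s1,uv1,s2,uv2):
    out=[]
    c1,D1=ray(s1,uv1);c2,D2=ray(s2,uv2)
    for a,b in zip(D1,D2):
        t=np.linalg.lstsq(np.c_[a,-b],c2-c1,rcond=None)[0]
        p,q=c1+a*t[0],c2+b*t[1];out.append(np.r_[(p+q)/2,np.linalg.norm(p-q)])
    return np.array(out)
def proj(s,P):
    M=s["camera_from_world"];return cv2.projectPoints(np.array(P,float).reshape(-1,1,3),cv2.Rodrigues(M[:3,:3])[0],M[:3,3],s["K"],s["distortion"])[0].reshape(-1,2)
def crop(s,x0,y0,x1,y1,k,f):
    cv2.imwrite(f,cv2.resize(np.ascontiguousarray(s["pixels"][y0:y1,x0:x1,::-1]),None,fx=k,fy=k,interpolation=cv2.INTER_CUBIC))
def blobs(s,f,amin=15):
    "f(hsv)->mask; list of (area,centroid,minAreaRect)"
    m=f(cv2.cvtColor(s["pixels"],cv2.COLOR_RGB2HSV).astype(int)).astype(np.uint8)
    n,l,st,ce=cv2.connectedComponentsWithStats(m)
    return [(int(st[i,4]),ce[i].round(1).tolist(),cv2.minAreaRect(np.argwhere(l==i)[:,::-1].astype(np.float32))) for i in range(1,n) if st[i,4]>=amin]
def tell(o):
    r=R.from_quat(np.roll(o["tool_rot"],-1)).as_matrix()
    print("t",round(o["t"],2),"tcp",o["tool_pos"].round(1),"yaw y-axis",np.round(np.degrees(np.arctan2(r[1,1],r[0,1])),2),"z",r[:,2].round(4),"F",o["wrist_force"].round(1),"gap",round(o["finger_gap"],1),round(o["finger_force"],1),"j",o["joint_positions"].round(2));return r
E
python3 - <<'E'
from h import *
T=dict(np.load("top0.npz"));S=dict(np.load("side0.npz"))
crop(T,160,120,420,290,3,"pics/topc.png");crop(S,190,120,450,320,3,"pics/sidec.png")
H=lambda lo,hi,sm,vm:(lambda h:(h[...,0]>=lo)&(h[...,0]<=hi)&(h[...,1]>sm)&(h[...,2]>vm))
for n,s in(("top",T),("side",S)):
  for c,f in(("red",lambda h:((h[...,0]<4)|(h[...,0]>174))&(h[...,1]>170)&(h[...,2]>130)),("orange",lambda h:(h[...,0]>=5)&(h[...,0]<=14)&(h[...,1]>190)&(h[...,2]>190)),("blue",H(100,120,170,100)),("brass",lambda h:(h[...,0]>=17)&(h[...,0]<=28)&(h[...,1]>90)&(h[...,2]>170)),("green",H(55,90,100,40)),("white",lambda h:(h[...,1]<60)&(h[...,2]>200))):
    for a,ce,r in blobs(s,f,25): 
      if 120<ce[0]<480 and 110<ce[1]<330: print(n,c,a,ce,np.round(r[1],1),round(r[2],1))
E
```

```text
top red 70 [353.7, 123.5] [30.4  7.9] 9.5
top red 74 [357.1, 229.6] [ 5.8 12.6] 81.9
top red 109 [204.0, 231.0] [ 4.6 22.6] 82.9
top brass 244 [176.0, 178.4] [29.1 31.6] 56.3
top brass 52 [231.5, 228.2] [ 4.9 11.2] 6.3
top brass 53 [237.7, 228.6] [ 4.7 11.3] 6.3
top brass 50 [175.2, 235.7] [11.  4.] 90.0
top brass 48 [181.6, 235.4] [11.  4.] 90.0
top white 60 [311.1, 132.9] [ 2. 22.] 90.0
top white 186 [237.1, 155.5] [ 4.4 42.5] 5.2
top white 191 [248.6, 156.4] [ 4.5 42.3] 4.4
top white 195 [260.2, 157.1] [ 4.5 42.3] 4.2
top white 200 [271.9, 157.0] [ 4.7 42.3] 3.8
top white 197 [283.5, 157.5] [ 4.6 43.2] 3.4
top white 204 [295.2, 157.5] [ 4.8 42.2] 3.2
top white 897 [342.2, 168.1] [113.1  48.8] 2.1
top white 596 [439.9, 163.1] [27.3 35.6] 36.0
top white 375 [314.3, 212.5] [23.3 19.7] 63.4
top white 318 [354.8, 211.8] [27.6 12.4] 82.4
top white 66 [238.1, 208.2] [8. 8.] 90.0
top white 66 [173.4, 216.4] [7. 8.] 90.0
top white 342 [396.8, 226.5] [13.1 28.3] 7.1
top white 69 [241.6, 248.2] [8. 8.] 0.0
top white 77 [370.1, 251.6] [ 5.6 14.1] 14.0
top white 70 [175.5, 256.9] [8. 8.] 0.0
s
[... 1120 characters left out ...]
.2
side white 67 [335.8, 169.3] [ 1.9 35.9] 77.9
side white 73 [340.7, 175.2] [ 2.1 36.9] 77.5
side white 42 [273.7, 175.8] [5.1 8.9] 71.6
side white 3441 [476.8, 201.2] [123.7  43. ] 28.9
side white 88 [344.2, 181.8] [ 2.2 42. ] 77.5
side white 48 [236.1, 187.6] [5.1 9.8] 71.6
side white 567 [376.9, 241.7] [134.   44.9] 30.4
side white 277 [302.5, 218.9] [18.6 30.2] 53.1
side white 382 [323.6, 244.2] [14.4 35.9] 68.6
side white 53 [443.9, 246.4] [18.4  2.1] 45.0
side white 26 [298.9, 253.8] [12.   2.1] 49.4
side white 98 [281.0, 256.3] [ 5.4 18.2] 84.3
side white 1302 [448.4, 291.7] [59.7 41.9] 79.0
side white 853 [332.0, 288.6] [23.4 41.1] 79.2
side white 38 [301.2, 290.3] [12.6  2.8] 71.6
```

View pics/topc.png

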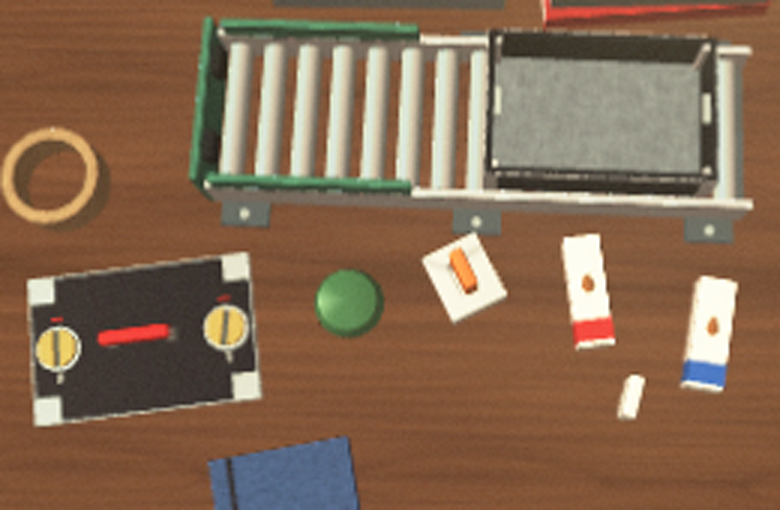

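View pics/sidec.png

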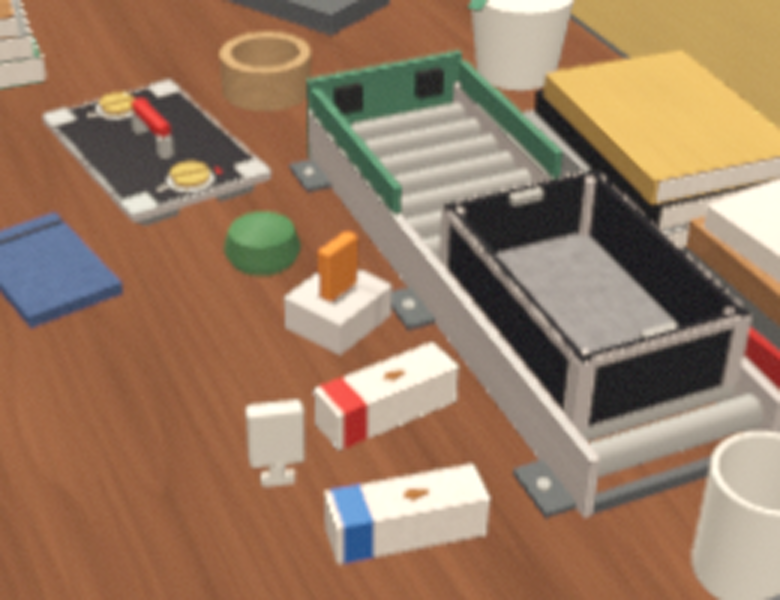

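The crops show the keepers on the case's short walls at (498,107) and (706,108) in the top crop, and at (527,196) and (658,328) in the side crop. Carton corners, the key, the stand and the lid disks with roughly x-wise slots are all readable. I'll triangulate now.

Run:
```python
from h import *
T=dict(np.load("top0.npz"));S=dict(np.load("side0.npz"))
ft=lambda L:(np.array(L,float)+.5)/3-.5+[160,120]
fs=lambda L:(np.array(L,float)+.5)/3-.5+[190,120]
def show(n,t,s):
    print(n);print(tri(T,ft(t),S,fs(s)).round(1))
show("keepers +y,-y",[(498,107),(706,108)],[(527,196),(658,328)])
show("red A B C D",[(577,345),(615,342),(600,234),(562,237)],[(317,388),(343,413),(457,368),(433,346)])
show("blue",[(681,383),(722,385),(737,280),(700,276)],[(326,493),(345,515),(488,493),(472,466)])
# stand top face corners: left,far,right,near(order top: (423,260),(474,234),(507,293),(456,322))
show("stand L,F,R,N",[(423,258),(474,233),(507,290),(456,319)],[(330,255),(390,280),(340,317),(286,294)])
show("paddle top far/near",[(458,250),(470,290)],[(348,238),(328,255)])
show("bar ends",[(100,338),(170,331)],[(138,102),(166,136)])
show("latches",[(57,349),(225,327)],[(117,103),(189,173)])
show("lid corners FL FR NR NL",[(28,281),(248,253),(261,398),(36,425)],[(168,82),(268,170),(136,214),(45,120)])
```

```text
keepers +y,-y
[[ 611.8  -33.5  106.8    4.1]
 [ 610.8 -233.6  110.     1.6]]
red A B C D
[[ 3.887e+02 -1.150e+02  3.610e+01  1.000e-01]
 [ 3.931e+02 -1.526e+02  3.900e+01  2.300e+00]
 [ 4.995e+02 -1.376e+02  3.690e+01  2.800e+00]
 [ 4.971e+02 -9.980e+01  3.200e+01  2.200e+00]]
blue
[[ 3.533e+02 -2.179e+02  3.120e+01  4.000e-01]
 [ 3.512e+02 -2.557e+02  4.530e+01  6.000e-01]
 [ 4.540e+02 -2.733e+02  4.170e+01  3.000e+00]
 [ 4.595e+02 -2.381e+02  3.440e+01  1.500e+00]]
stand L,F,R,N
[[468.6  39.9  41.2   7.6]
 [498.9 -11.3  38.4   0.7]
 [439.8 -44.7  40.5   3.7]
 [411.    5.   38.7   2.2]]
paddle top far/near
[[469.9   4.3  80.6   6.7]
 [438.2 -10.   79.3   7.5]]
bar ends
[[383.8 352.2  55.2   0.5]
 [392.7 285.5  48.3   1.1]]
latches
[[373.9 402.6  31.4   1.8]
 [399.5 234.9  32.2   2. ]]
lid corners FL FR NR NL
[[442.5 442.1  23.3   3.7]
 [475.1 217.5  27.2   3.5]
 [332.5 195.9  25.1   2.1]
 [299.4 421.9  17.6   1. ]]
```

```bash
cat >> h.py <<'E'
def go(o,*W):
    "world targets (x,y,z mm, yaw deg of tool y) -> rows in tool axes at pose o"
    r0=tell(o)
    for x,y,z,a in W:
        c,s=np.cos(np.radians(a)),np.sin(np.radians(a))
        Rt=np.array([[-s,c,0],[c,s,0],[0,0,-1.]])
        print((x,y,z,a),"->",(r0.T@(np.array([x,y,z])-o["tool_pos"])/1000).round(4),R.from_matrix(r0.T@Rt).as_rotvec().round(4))
E
python3 - <<'E'
from h import *
from rig import *
T=dict(np.load("top0.npz"))
print("decoy",plane(T,[(370.1,251.6)],25))
go(get_obs(),(420,250,220,98),(445,-126,160,98))
E
```

```text
decoy [[ 340.63005556 -169.63681215   25.        ]]
t 0.1 tcp [135.3 558.2 241.5] yaw y-axis 76.38 z [-6.0e-04 -1.8e-03 -1.0e+00] F [ 0.1 -0.2  0.6] gap 85.5 0.0 j [ 1.26  0.31  1.51 -0.    1.33 -0.07]
(420, 250, 220, 98) -> [-0.3493 -0.2325  0.0219] [-0.0018 -0.0005 -0.3774]
(445, -126, 160, 98) -> [-0.4622 -0.5919  0.0825] [-0.0018 -0.0005 -0.3774]
```

Emit:
servo_tool --rows "-0.349 -0.2325 0.022 0 0 -0.377 0.2; -0.349 -0.2325 0.022 0 0 -0.377 0.2; -0.349 -0.2325 0.022 0 0 -0.377 0.2; -0.349 -0.2325 0.022 0 0 -0.377 0.2; -0.349 -0.2325 0.022 0 0 -0.377 0.2; -0.349 -0.2325 0.022 0 0 -0.377 0.2; -0.349 -0.2325 0.022 0 0 -0.377 0.2; -0.349 -0.2325 0.022 0 0 -0.377 0.2; -0.349 -0.2325 0.022 0 0 -0.377 0.2; -0.349 -0.2325 0.022 0 0 -0.377 0.2"

```text
t: 1.1
tool_pos: [422.0, 248.1, 219.8]
tool_rot: [0.0, -0.067, 0.998, -0.001]
wrist_force: [0.0, 0.6, -1.1]
finger_gap: 68.1
finger_force: 0.0
```

Run:
```python
from h import *
from rig import *
go(get_obs(),(445,-126,130,98),(445,-126,17,98))
```

```text
t 1.1 tcp [422.  248.1 219.8] yaw y-axis 97.71 z [ 2.0e-04 -1.3e-03 -1.0e+00] F [ 0.   0.6 -1.1] gap 68.1 0.0 j [ 0.45  0.21  1.71 -0.    1.22 -1.26]
(445, -126, 130, 98) -> [ 0.0273 -0.3737  0.0903] [-0.0013  0.     -0.0051]
(445, -126, 17, 98) -> [ 0.0273 -0.3735  0.2033] [-0.0013  0.     -0.0051]
```

Emit:
servo_tool --rows "0.0275 -0.374 0.09 0 0 -0.005 0.2; 0.0275 -0.374 0.09 0 0 -0.005 0.2; 0.0275 -0.374 0.09 0 0 -0.005 0.2; 0.0275 -0.374 0.09 0 0 -0.005 0.2; 0.0275 -0.374 0.09 0 0 -0.005 0.2; 0.0275 -0.374 0.09 0 0 -0.005 0.2; 0.0275 -0.374 0.09 0 0 -0.005 0.2; 0.0275 -0.374 0.09 0 0 -0.005 0.2; 0.0275 -0.374 0.09 0 0 -0.005 0.2; 0.0275 -0.374 0.09 0 0 -0.005 0.2"

```text
t: 2.1
tool_pos: [444.1, -123.2, 129.9]
tool_rot: [-0.001, -0.071, 0.997, 0.001]
wrist_force: [0.8, 0.4, -0.2]
finger_gap: 68.6
finger_force: 0.0
```

Run:
```python
from h import *
from rig import *
S=snapshot("side");crop(S,240,170,400,300,4,"pics/s1.png")
go(get_obs(),(445,-126,17,98))
```

```text
t 2.15 tcp [ 444.1 -122.4  130.1] yaw y-axis 98.25 z [-0.0011  0.0012 -1.    ] F [0.6 0.2 0.3] gap 68.5 0.0 j [-0.36  0.28  1.89  0.    0.98 -2.08]
(445, -126, 17, 98) -> [-0.0005 -0.0038  0.1131] [ 0.0014 -0.0009  0.0043]
```

View pics/s1.png

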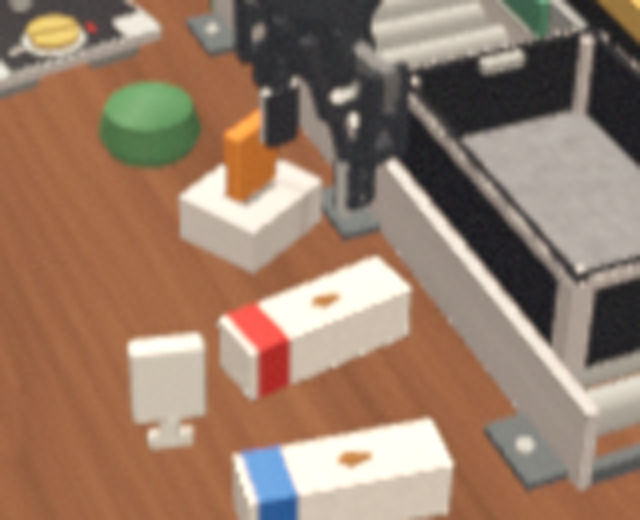

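The fingers (280,110) and (360,190) straddle the red carton (315,325) from above. I'll descend and grip.

Emit:
servo_tool --rows "0 -0.003 0.04 0 0 0.004 0.2; 0 -0.003 0.08 0 0 0.004 0.2; 0 -0.003 0.11 0 0 0.004 0.2; 0 -0.003 0.113 0 0 0.004 0.2; 0 -0.003 0.113 0 0 0.004 0.8; 0 -0.003 0.113 0 0 0.004 0.8; 0 -0.003 0.113 0 0 0.004 0.8; 0 -0.003 0.113 0 0 0.004 0.8; 0 -0.003 0.113 0 0 0.004 0.8; 0 -0.003 0.113 0 0 0.004 0.8"

```text
t: 3.15
tool_pos: [446.4, -126.7, 19.0]
tool_rot: [0.002, -0.07, 0.998, -0.001]
wrist_force: [0.2, 2.9, 7.5]
finger_gap: 34.9
finger_force: 61.3
```

Run:
```python
from h import *
from rig import *
o=get_obs();p=o["tool_pos"];go(o,(p[0],p[1],190,98),(611,-84,190,89.7))
```

```text
t 3.15 tcp [ 446.4 -126.7   19. ] yaw y-axis 98.02 z [ 3.7e-03 -8.0e-04 -1.0e+00] F [0.2 2.9 7.5] gap 34.9 61.3 j [-0.37  0.46  2.01  0.    0.67 -2.08]
(np.float64(446.3729687696173), np.float64(-126.68655217510316), 190, 98) -> [-0.0006 -0.0002 -0.171 ] [-0.0013  0.0035  0.0003]
(611, -84, 190, 89.7) -> [-0.1696  0.0191 -0.1704] [-0.0011  0.0036  0.1452]
```

Emit:
servo_tool --rows "0 0 -0.04 0 0 0 0.8; 0 0 -0.08 0 0 0 0.8; 0 0 -0.12 0 0 0 0.8; 0 0 -0.17 0 0 0 0.8; -0.04 0.005 -0.17 0 0.0035 0.04 0.8; -0.08 0.01 -0.17 0 0.0035 0.08 0.8; -0.12 0.014 -0.17 0 0.0035 0.11 0.8; -0.15 0.017 -0.17 0 0.0035 0.145 0.8; -0.1695 0.019 -0.17 0 0.0035 0.145 0.8; -0.1695 0.019 -0.17 0 0.0035 0.145 0.8"

```text
t: 4.15
tool_pos: [612.9, -83.5, 187.9]
tool_rot: [-0.0, 0.002, 1.0, -0.0]
wrist_force: [-0.3, -0.3, -0.7]
finger_gap: 35.2
finger_force: 60.3
```

Run:
```python
from h import *
from rig import *
S=snapshot("side");crop(S,300,140,460,270,4,"pics/s2.png")
T=snapshot("top");np.savez("t2.npz",**T);np.savez("s2.npz",**S)
go(get_obs(),(611,-84,110,89.7),(611,-84,70,89.7))
```

```text
t 4.25 tcp [609.4 -84.  187.4] yaw y-axis 89.75 z [-4.5e-03 -4.0e-04 -1.0e+00] F [-0.5  0.8 -0.5] gap 35.4 60.3 j [-0.2   0.41  1.49 -0.    1.25 -1.77]
(611, -84, 110, 89.7) -> [-0.002  -0.      0.0774] [-0.0004 -0.0045  0.0009]
(611, -84, 70, 89.7) -> [-0.0021  0.      0.1174] [-0.0004 -0.0045  0.0009]
```

View pics/s2.png

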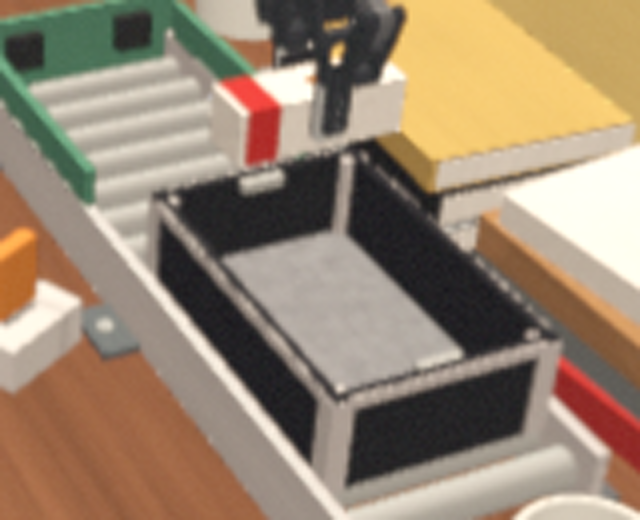

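The red carton hangs level above the case. I'll check the case centre from the rim corners: (152,200), (348,155), (555,340) and (330,398) in this crop.

Run:
```python
from h import *
S=dict(np.load("s2.npz"));T=dict(np.load("top0.npz"))
c=plane(S,(np.array([(152,200),(348,155),(555,340),(330,398)])+.5)/4-.5+[300,140],108.5);print(c.round(1),c.mean(0))
print(plane(T,(np.array([(490,30),(717,38)])+.5)/3-.5+[160,120],108.5).round(1))
```

```text
[[ 539.   -27.1  108.5]
 [ 679.2  -29.6  108.5]
 [ 680.4 -245.2  108.5]
 [ 538.5 -238.6  108.5]] [ 609.2826965  -135.13680978  108.5       ]
[[ 688.5  -23.8  108.5]
 [ 684.5 -247.1  108.5]]
```

Emit:
servo_tool --rows "-0.001 0 0.04 0 -0.0045 0 0.8; -0.001 0 0.06 0 -0.0045 0 0.8; -0.001 0 0.06 0 -0.0045 0 0.8"

```text
t: 4.55
tool_pos: [607.0, -83.9, 124.6]
tool_rot: [-0.003, 0.003, 1.0, 0.0]
wrist_force: [-0.3, 0.1, -0.9]
finger_gap: 35.3
finger_force: 60.3
```

Run:
```python
from h import *
from rig import *
go(get_obs(),(611,-84,68.5,89.7))
```

```text
t 4.55 tcp [607.  -83.9 124.6] yaw y-axis 89.68 z [-0.006  0.001 -1.   ] F [-0.3  0.1 -0.9] gap 35.3 60.3 j [-0.21  0.47  1.57 -0.    1.11 -1.77]
(611, -84, 68.5, 89.7) -> [-0.0044 -0.0001  0.0561] [ 0.0009 -0.006  -0.0003]
```

Emit:
servo_tool --rows "-0.002 0 0.02 0 -0.003 0 0.8; -0.002 0 0.04 0 -0.003 0 0.8; -0.002 0 0.05 0 -0.003 0 0.8; -0.002 0 0.055 0 -0.003 0 0.8; -0.002 0 0.055 0 -0.003 0 0.8; -0.002 0 0.055 0 -0.003 0 0.8"

```text
t: 5.15
tool_pos: [613.6, -84.3, 73.4]
tool_rot: [0.003, 0.002, 1.0, -0.0]
wrist_force: [-0.5, 1.2, 0.3]
finger_gap: 35.1
finger_force: 60.3
```

Emit:
servo_tool --rows "0 0 0.002 0 0 0 0.8; 0 0 0.004 0 0 0 0.8; 0 0 0.004 0 0 0 0.8; 0 0 0.004 0 0 0 0.8"

```text
t: 5.55
tool_pos: [613.4, -84.6, 68.5]
tool_rot: [0.002, 0.002, 1.0, -0.001]
wrist_force: [-0.8, -2.0, 0.5]
finger_gap: 35.2
finger_force: 61.3
```

Release, then rise.

Emit:
servo_tool --rows "0 0 0.0005 0 0 0 0.42; 0 0 0.0005 0 0 0 0.42; 0 0 0.0005 0 0 0 0.42; 0 0 0 0 0 0 0.42; 0 0 -0.03 0 0 0 0.42; 0 0 -0.07 0 0 0 0.42; 0 0 -0.11 0 0 0 0.42; 0 0 -0.11 0 0 0 0.3; 0 0 -0.11 0 0 0 0.2"

```text
t: 6.45
tool_pos: [613.1, -83.5, 179.6]
tool_rot: [0.003, 0.002, 1.0, 0.0]
wrist_force: [-0.2, 0.2, -0.0]
finger_gap: 68.3
finger_force: 0.0
```

Run:
```python
from h import *
from rig import *
T=snapshot("top");np.savez("t3.npz",**T);S=snapshot("side");np.savez("s3.npz",**S)
blue=lambda h:(h[...,0]>=98)&(h[...,0]<=122)&(h[...,1]>120)&(h[...,2]>90)
red=lambda h:((h[...,0]<4)|(h[...,0]>174))&(h[...,1]>170)&(h[...,2]>100)
T0=dict(np.load("top0.npz"))
for s in(T0,T):
  print([(a,c) for a,c,_ in blobs(s,blue) if c[0]>300],[(a,c) for a,c,_ in blobs(s,red) if 300<c[0]<420])
  print([b for b in blobs(s,lambda h:(h[...,1]<60)&(h[...,2]>200),200) if 380<b[1][0]<420])
go(get_obs(),(600,-150,180,85),(404.5,-246,130,79.7),(404.5,-246,17,79.7))
crop(T,300,120,420,270,4,"pics/t3.png")
```

```text
[(41, [516.6, 246.9]), (75, [394.2, 243.9])] [(64, [339.8, 93.3]), (70, [353.7, 123.5]), (74, [357.1, 229.6])]
[(3107, [382.7, 87.3], ((383.1497802734375, 87.03089904785156), (46.085662841796875, 70.43224334716797), 84.95755004882812)), (342, [396.8, 226.5], ((396.8154296875, 226.4769287109375), (13.147682189941406, 28.279918670654297), 7.125016689300537))]
[(42, [516.7, 247.5]), (78, [394.2, 243.9])] []
[(1200, [403.7, 87.9], ((401.9146728515625, 85.89117431640625), (44.71406173706055, 33.28628158569336), 85.60128784179688)), (370, [398.0, 168.3], ((392.3993225097656, 164.01597595214844), (37.09033966064453, 48.60113525390625), 2.2906100749969482)), (346, [396.8, 226.4], ((396.75390625, 226.46925354003906), (13.271716117858887, 28.279918670654297), 7.125016689300537))]
t 6.55 tcp [611.4 -83.4 177.2] yaw y-axis 89.73 z [ 1.6e-03  7.0e-04 -1.0e+00] F [-0.3  1.  -1.3] gap 68.4 0.0 j [-0.2   0.42  1.51  0.    1.22 -1.77]
(600, -150, 180, 85) -> [ 0.0111 -0.0666 -0.0029] [0.0008 0.0016 0.0826]
(404.5, -246, 130, 79.7) -> [ 0.2063 -0.1636  0.0467] [0.0009 0.0016 0.1751]
(404.5, -246, 17, 79.7) -> [ 0.2064 -0.1637  0.1597] [0.0009 0.0016 0.1751]
```

View pics/t3.png

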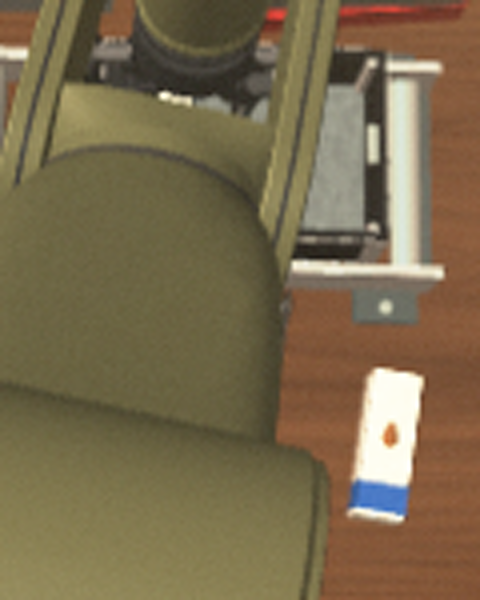

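The arm hides the case, but the blue carton at (388,445) hasn't moved. I'll fetch it.

Emit:
servo_tool --rows "0.04 -0.035 0 0 0 0.04 0.2; 0.08 -0.07 0.01 0 0 0.08 0.2; 0.12 -0.1 0.02 0 0 0.12 0.2; 0.16 -0.13 0.03 0 0 0.15 0.2; 0.19 -0.15 0.045 0 0 0.175 0.2; 0.2063 -0.1635 0.047 0 0 0.175 0.2; 0.2063 -0.1635 0.047 0 0 0.175 0.2; 0.2063 -0.1635 0.08 0 0 0.175 0.2; 0.2063 -0.1635 0.1 0 0 0.175 0.2; 0.2063 -0.1635 0.1 0 0 0.175 0.2"

```text
t: 7.55
tool_pos: [404.4, -244.5, 74.7]
tool_rot: [-0.001, 0.09, 0.996, 0.002]
wrist_force: [-0.0, 1.1, 0.3]
finger_gap: 68.0
finger_force: 0.0
```

Run:
```python
from h import *
from rig import *
go(get_obs(),(404.5,-246,18,79.7))
S=snapshot("side");crop(S,260,180,460,330,4,"pics/s4.png")
```

```text
t 7.55 tcp [ 404.4 -244.5   74.7] yaw y-axis 79.71 z [-0.0014  0.0044 -1.    ] F [-0.   1.1  0.3] gap 68.0 0.0 j [-0.64  0.37  1.93  0.    0.84 -2.03]
(404.5, -246, 18, 79.7) -> [-0.0005 -0.0017  0.0567] [ 0.004  -0.0021  0.0001]
```

View pics/s4.png

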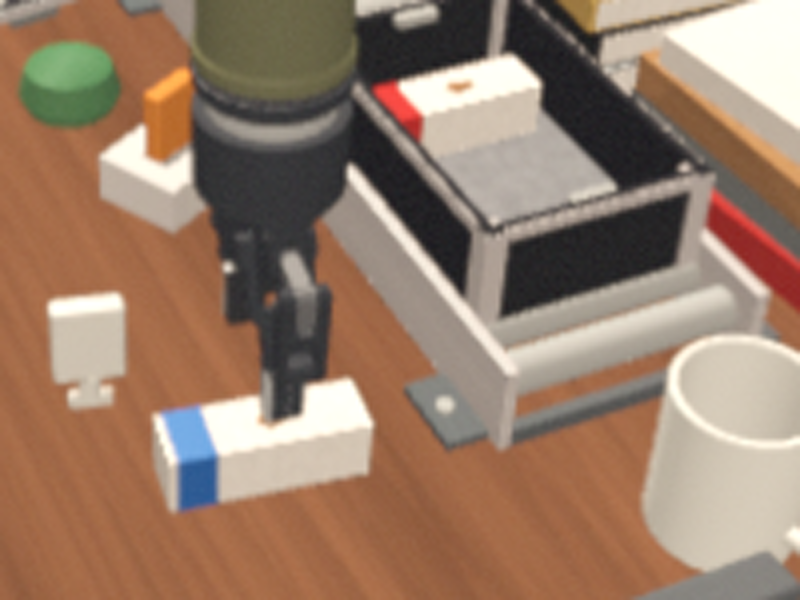

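The red carton lies flat in the case (470,105), and the gripper is centred over the blue carton (265,445). Next I'll go down and grip.

Emit:
servo_tool --rows "0 -0.0015 0.03 0 0 0 0.2; 0 -0.0015 0.05 0 0 0 0.2; 0 -0.0015 0.056 0 0 0 0.2; 0 -0.0015 0.056 0 0 0 0.2; 0 -0.0015 0.056 0 0 0 0.8; 0 -0.0015 0.056 0 0 0 0.8; 0 -0.0015 0.056 0 0 0 0.8; 0 -0.0015 0.056 0 0 0 0.8; 0 -0.0015 0.056 0 0 0 0.8; 0 -0.0015 0.056 0 0 0 0.8"

```text
t: 8.6
tool_pos: [406.8, -248.7, 22.9]
tool_rot: [0.003, 0.09, 0.996, -0.001]
wrist_force: [0.1, 1.1, 4.1]
finger_gap: 35.0
finger_force: 60.1
```

Run:
```python
from h import *
from rig import *
o=get_obs();p=o["tool_pos"];go(o,(p[0],p[1],190,79.7),(611,-184,190,89.7))
```

```text
t 8.6 tcp [ 406.8 -248.7   22.9] yaw y-axis 79.7 z [ 0.0065 -0.002  -1.    ] F [0.1 1.1 4.1] gap 35.0 60.1 j [-0.64  0.46  1.98  0.    0.7  -2.03]
(np.float64(406.8118841115635), np.float64(-248.66281970632988), 190, 79.7) -> [-1.100e-03 -1.000e-04 -1.671e-01] [-0.0008  0.0067  0.0001]
(611, -184, 190, 89.7) -> [-0.1905  0.1    -0.1659] [-0.0014  0.0066 -0.1744]
```

Emit:
servo_tool --rows "0 0 -0.04 0 0 0 0.8; 0 0 -0.08 0 0 0 0.8; 0 0 -0.12 0 0 0 0.8; 0 0 -0.166 0 0 0 0.8; -0.03 0.02 -0.166 0 0.005 -0.04 0.8; -0.07 0.04 -0.166 0 0.005 -0.08 0.8; -0.11 0.06 -0.166 0 0.005 -0.12 0.8; -0.15 0.08 -0.166 0 0.005 -0.174 0.8; -0.1905 0.1 -0.166 0 0.005 -0.174 0.8; -0.1905 0.1 -0.166 0 0.005 -0.174 0.8"

```text
t: 9.6
tool_pos: [616.5, -182.2, 188.9]
tool_rot: [0.003, 0.001, 1.0, -0.0]
wrist_force: [-0.7, -0.3, -0.6]
finger_gap: 34.8
finger_force: 59.8
```

Emit:
servo_tool --rows "0 0 0 0 0 0 0.8; 0 0 0 0 0 0 0.8; 0 0 0.03 0 0 0 0.8; 0 0 0.06 0 0 0 0.8; 0 0 0.06 0 0 0 0.8"

```text
t: 10.1
tool_pos: [606.3, -183.3, 125.0]
tool_rot: [-0.004, 0.004, 1.0, 0.001]
wrist_force: [-0.3, 0.5, -0.9]
finger_gap: 34.8
finger_force: 59.8
```

Run:
```python
from h import *
from rig import *
o=get_obs();go(o,(611,-184,72,89.7))
```

```text
t 10.1 tcp [ 606.3 -183.3  125. ] yaw y-axis 89.58 z [-0.0082  0.0029 -1.    ] F [-0.3  0.5 -0.9] gap 34.8 59.8 j [-0.36  0.49  1.52 -0.    1.14 -1.92]
(611, -184, 72, 89.7) -> [-0.0051 -0.0008  0.053 ] [ 0.0028 -0.0083 -0.0021]
```

Emit:
servo_tool --rows "-0.001 0 0.02 0 -0.003 0 0.8; -0.001 0 0.035 0 -0.003 0 0.8; -0.001 0 0.045 0 -0.003 0 0.8; -0.001 0 0.048 0 -0.003 0 0.8; -0.001 0 0.048 0 -0.003 0 0.8; -0.001 0 0.048 0 -0.003 0 0.8"

```text
t: 10.7
tool_pos: [611.9, -184.0, 81.4]
tool_rot: [0.002, 0.003, 1.0, -0.0]
wrist_force: [0.2, -0.5, -0.4]
finger_gap: 35.1
finger_force: 59.9
```

Emit:
servo_tool --rows "0 0 0.004 0 0 0 0.8; 0 0 0.007 0 0 0 0.8; 0 0 0.009 0 0 0 0.8; 0 0 0.009 0 0 0 0.8; 0 0 0.009 0 0 0 0.8"

```text
t: 11.2
tool_pos: [612.2, -184.2, 74.2]
tool_rot: [0.002, 0.003, 1.0, -0.001]
wrist_force: [-4.2, 1.6, 14.7]
finger_gap: 34.8
finger_force: 65.7
```

Emit:
servo_tool --rows "0 0 -0.001 0 0 0 0.42; 0 0 -0.001 0 0 0 0.42; 0 0 -0.001 0 0 0 0.42; 0 0 -0.001 0 0 0 0.42; 0 0 -0.03 0 0 0 0.42; 0 0 -0.07 0 0 0 0.42; 0 0.02 -0.11 0 0 0 0.42; 0.05 0.06 -0.11 0 0 0 0.3; 0.1 0.1 -0.11 0 0 0 0.2; 0.12 0.14 -0.11 0 0 0 0.2"

```text
t: 12.2
tool_pos: [502.3, -59.9, 181.0]
tool_rot: [0.001, 0.004, 1.0, -0.0]
wrist_force: [0.8, 0.6, -0.9]
finger_gap: 68.1
finger_force: 0.0
```

Run:
```python
from h import *
from rig import *
S=snapshot("side");np.savez("s5.npz",**S);crop(S,190,120,460,320,2.9,"pics/s5.png")
go(get_obs(),(470,100,200,50),(387,318.5,150,8))
```

```text
t 12.25 tcp [494.8 -53.4 180. ] yaw y-axis 89.66 z [-0.0079  0.0061 -1.    ] F [-6.3  4.9 -0.1] gap 68.3 0.0 j [-0.2   0.26  1.75  0.    1.14 -1.76]
(470, 100, 200, 50) -> [ 0.0258  0.1534 -0.0189] [ 0.0031 -0.0097  0.6923]
(387, 318.5, 150, 8) -> [0.1097 0.3711 0.0331] [-6.0000e-04 -1.0800e-02  1.4253e+00]
```

View pics/s5.png

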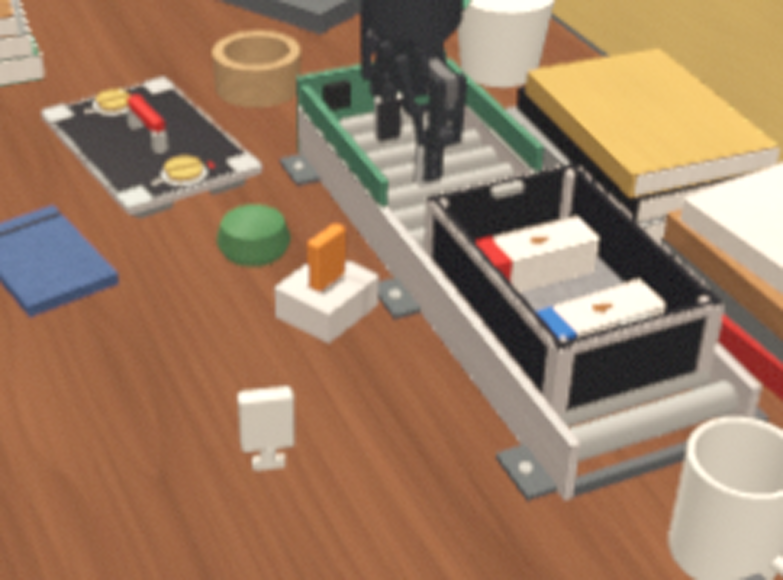

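Both cartons lie flat side by side, red at (545,255) and blue at (600,310). Now I'll fetch the lid.

Emit:
servo_tool --rows "0.01 0.04 0 0 0 0.14 0.2; 0.02 0.08 -0.01 0 0 0.28 0.2; 0.025 0.12 -0.015 0 0 0.42 0.2; 0.03 0.153 -0.019 0 0 0.56 0.2; 0.04 0.2 -0.01 0 -0.005 0.7 0.2; 0.06 0.24 0 0 -0.005 0.84 0.2; 0.08 0.28 0.01 0 -0.01 0.98 0.2; 0.09 0.32 0.02 0 -0.01 1.12 0.3; 0.1 0.355 0.03 0 -0.01 1.26 0.4; 0.11 0.371 0.033 0 -0.01 1.4 0.5"

```text
t: 13.25
tool_pos: [396.1, 314.2, 146.9]
tool_rot: [0.005, 0.635, 0.773, 0.001]
wrist_force: [0.8, -0.0, 0.4]
finger_gap: 42.7
finger_force: 0.0
```

Run:
```python
from h import *
from rig import *
go(get_obs(),(387,319,90,8.5),(387,319,44,8.5))
```

```text
t 13.25 tcp [396.1 314.2 146.9] yaw y-axis 11.19 z [ 0.0089 -0.0053 -0.9999] F [ 0.8 -0.   0.4] gap 42.7 0.0 j [ 0.59  0.31  1.78 -0.01  1.05  0.4 ]
(387, 319, 90, 8.5) -> [ 0.0068 -0.0085  0.0568] [0.0079 0.0067 0.047 ]
(387, 319, 44, 8.5) -> [ 0.0071 -0.0088  0.1027] [0.0079 0.0067 0.047 ]
```

Emit:
servo_tool --rows "0 0 0 0 0 0 0.5; 0 0 0 0 0 0 0.5; 0 0 0 0 0 0 0.5"

```text
t: 13.55
tool_pos: [397.2, 310.7, 148.0]
tool_rot: [0.006, 0.633, 0.774, 0.001]
wrist_force: [0.9, -0.3, -0.4]
finger_gap: 42.8
finger_force: 0.0
```

Run:
```python
from h import *
from rig import *
go(get_obs(),(387,319,90,8.5),(387,319,44,8.5))
```

```text
t 13.55 tcp [397.2 310.7 148. ] yaw y-axis 11.49 z [ 0.0095 -0.0062 -0.9999] F [ 0.9 -0.3 -0.4] gap 42.8 0.0 j [ 0.59  0.3   1.78 -0.01  1.05  0.39]
(387, 319, 90, 8.5) -> [ 0.0106 -0.0088  0.0579] [0.0083 0.0077 0.0521]
(387, 319, 44, 8.5) -> [ 0.011  -0.0092  0.1039] [0.0083 0.0077 0.0521]
```

Emit:
servo_tool --rows "0.011 -0.009 0.02 0.008 0.0075 0.052 0.5; 0.011 -0.009 0.04 0.008 0.0075 0.052 0.5; 0.011 -0.009 0.06 0.008 0.0075 0.052 0.5; 0.011 -0.009 0.08 0.008 0.0075 0.052 0.5; 0.011 -0.009 0.09 0.008 0.0075 0.052 0.5; 0.011 -0.009 0.1 0.008 0.0075 0.052 0.5; 0.011 -0.009 0.1 0.008 0.0075 0.052 0.5; 0.011 -0.009 0.1 0.008 0.0075 0.052 0.5"

```text
t: 14.35
tool_pos: [387.0, 319.8, 48.2]
tool_rot: [-0.0, 0.653, 0.757, 0.0]
wrist_force: [-0.2, 0.3, -0.8]
finger_gap: 42.4
finger_force: 0.0
```

Run:
```python
from h import *
from rig import *
go(get_obs(),(387,319,44,8.5))
S=snapshot("side");crop(S,190,110,290,200,6,"pics/s6.png")
```

```text
t 14.35 tcp [387.  319.8  48.2] yaw y-axis 8.41 z [ 5.e-04  6.e-04 -1.e+00] F [-0.2  0.3 -0.8] gap 42.4 0.0 j [0.61 0.44 1.9  0.   0.8  0.46]
(387, 319, 44, 8.5) -> [-0.0008 -0.0002  0.0042] [ 0.0006 -0.0005 -0.0016]
```

View pics/s6.png

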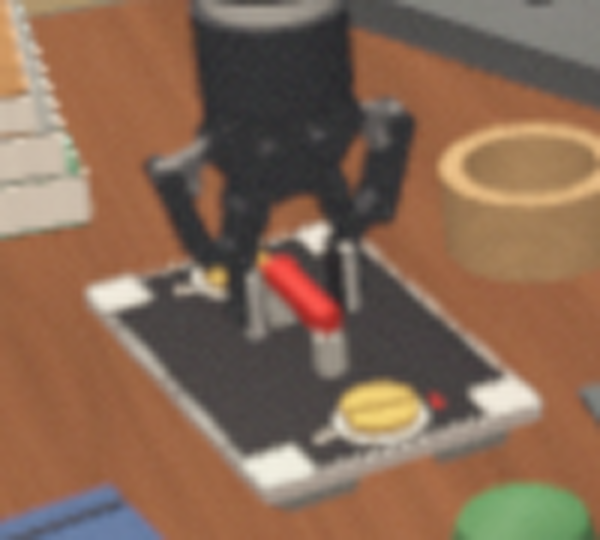

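The fingers straddle the red bar at (300,290). Closing.

Emit:
servo_tool --rows "0 0 0.002 0 0 0 0.7; 0 0 0.002 0 0 0 0.9; 0 0 0.002 0 0 0 1; 0 0 0.002 0 0 0 1; 0 0 0.002 0 0 0 1; 0 0 -0.02 0 0 0 1; 0 0 -0.05 0 0 0 1; 0 0 -0.08 0 0 0 1; 0 0 -0.12 0 0 0 1; 0 0 -0.14 0 0 0 1"

```text
t: 15.4
tool_pos: [386.7, 320.2, 190.0]
tool_rot: [0.0, 0.653, 0.757, 0.001]
wrist_force: [0.6, 0.5, -4.0]
finger_gap: 12.7
finger_force: 59.5
```

Run:
```python
from h import *
from rig import *
go(get_obs(),(500,100,200,4),(611,-134.5,190,-0.2))
```

```text
t 15.4 tcp [386.7 320.2 190. ] yaw y-axis 8.43 z [ 0.0016  0.0017 -1.    ] F [ 0.6  0.5 -4. ] gap 12.7 59.5 j [0.61 0.25 1.73 0.   1.15 0.46]
(500, 100, 200, 4) -> [-0.2344  0.0798 -0.0102] [ 0.0018 -0.0015  0.0774]
(611, -134.5, 190, -0.2) -> [-4.827e-01  1.552e-01 -4.000e-04] [ 0.0017 -0.0016  0.1507]
```

Emit:
servo_tool --rows "-0.03 0.01 0 0 0 0.01 1; -0.07 0.023 0 0 0 0.025 1; -0.11 0.036 0 0 0 0.04 1; -0.15 0.05 0 0 0 0.055 1; -0.19 0.063 0 0 0 0.07 1; -0.23 0.077 0 0 0 0.08 1; -0.27 0.09 0 0 0 0.09 1; -0.31 0.103 0 0 0 0.1 1; -0.35 0.115 0 0 0 0.11 1; -0.38 0.124 0 0 0 0.12 1"

```text
t: 16.4
tool_pos: [564.7, -40.2, 186.5]
tool_rot: [-0.001, 0.698, 0.716, -0.001]
wrist_force: [1.1, 0.8, -3.0]
finger_gap: 12.6
finger_force: 59.4
```

Emit:
servo_tool --rows "-0.04 0.012 0 0 0 0.012 1; -0.07 0.021 0 0 0 0.02 1; -0.09 0.027 0 0 0 0.027 1; -0.098 0.03 0 0 0 0.03 1; -0.098 0.03 0 0 0 0.03 1; -0.098 0.03 0 0 0 0.03 1; -0.098 0.03 0 0 0 0.03 1"

```text
t: 17.1
tool_pos: [596.7, -133.3, 187.6]
tool_rot: [-0.001, 0.708, 0.707, 0.0]
wrist_force: [-0.5, 0.5, -2.9]
finger_gap: 12.8
finger_force: 59.4
```

Run:
```python
from h import *
from rig import *
go(get_obs(),(611,-134.5,150,-0.2))
S=snapshot("side");crop(S,300,130,460,260,4,"pics/s7.png");np.savez("s7.npz",**S)
T=snapshot("top");crop(T,300,110,420,210,5,"pics/t7.png");np.savez("t7.npz",**T)
```

```text
t 17.1 tcp [ 596.7 -133.3  187.6] yaw y-axis -0.08 z [-0.001   0.0013 -1.    ] F [-0.5  0.5 -2.9] gap 12.8 59.4 j [-0.29  0.4   1.5   0.    1.24 -0.29]
(611, -134.5, 150, -0.2) -> [-0.0012  0.0143  0.0376] [-0.001  -0.0013  0.0021]
```

View pics/s7.png

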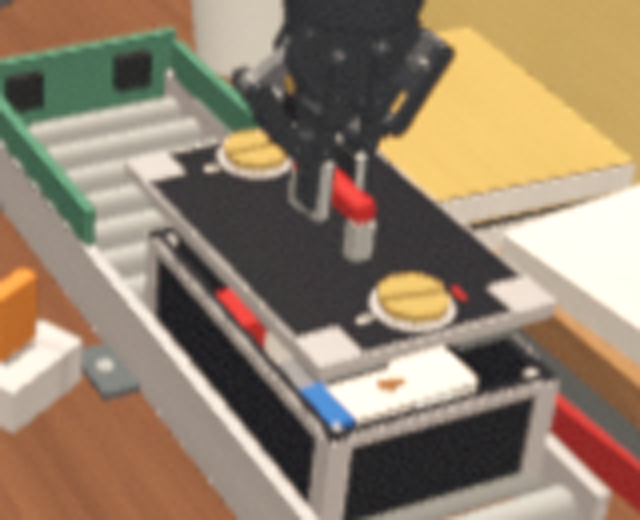

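The lid hangs level over the case, with fasteners at (255,150) and (412,298). The lid's corners are at (128,163), (553,298) and (308,362); the case's rim corners are at (152,238), (555,375) and (333,432).

View pics/t7.png

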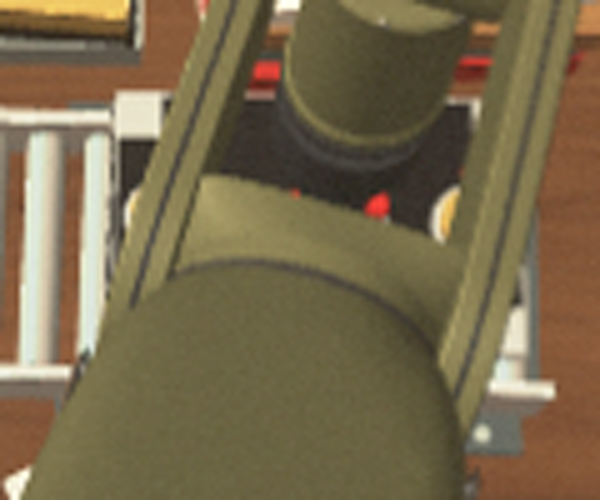

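Run:
```python
from h import *
S=dict(np.load("s7.npz"));f=lambda L:(np.array(L,float)+.5)/4-.5+[300,130]
l=plane(S,f([(128,163),(553,298),(308,362)]),165.6);c=plane(S,f([(152,238),(555,375),(333,432)]),108.5)
print(l.round(1),l[:2].mean(0));print(c.round(1),c[:2].mean(0))
```

```text
[[ 522.3  -23.5  165.6]
 [ 669.3 -242.9  165.6]
 [ 518.4 -239.8  165.6]] [ 595.81189648 -133.21828365  165.6       ]
[[ 540.   -25.   108.5]
 [ 683.3 -241.5  108.5]
 [ 542.6 -234.9  108.5]] [ 611.67328236 -133.24142793  108.5       ]
```

The arm covers most of the top view; only the lid's far-left corner (140,95) shows. From the side view, the lid needs +15.5 mm in x and 0 in y. I'll move to just above the rim.

Emit:
servo_tool --rows "0 0.008 0.01 0 0 0.002 1; 0 0.0155 0.02 0 0 0.002 1; 0 0.0155 0.027 0 0 0.002 1; 0 0.0155 0.027 0 0 0.002 1; 0 0.0155 0.027 0 0 0.002 1; 0 0.0155 0.027 0 0 0.002 1"

```text
t: 17.8
tool_pos: [613.0, -135.2, 160.7]
tool_rot: [-0.0, 0.709, 0.705, 0.0]
wrist_force: [0.0, -0.1, -2.9]
finger_gap: 12.8
finger_force: 59.3
```

Run:
```python
from h import *
from rig import *
go(get_obs(),(611.8,-133.4,139,-0.2))
```

```text
t 17.8 tcp [ 613.  -135.2  160.7] yaw y-axis -0.29 z [-0.e+00  3.e-04 -1.e+00] F [ 0.  -0.1 -2.9] gap 12.8 59.3 j [-0.28  0.45  1.5   0.    1.19 -0.28]
(611.8, -133.4, 139, -0.2) -> [ 0.0018 -0.0012  0.0217] [-0.     -0.0003 -0.0016]
```

Emit:
servo_tool --rows "0.0015 -0.001 0.003 0 0 -0.001 1; 0.0015 -0.001 0.006 0 0 -0.001 1; 0.0015 -0.001 0.009 0 0 -0.001 1; 0.0015 -0.001 0.011 0 0 -0.001 1; 0.0015 -0.001 0.013 0 0 -0.001 1; 0.0015 -0.001 0.013 0 0 -0.001 1"

```text
t: 18.4
tool_pos: [614.5, -133.6, 151.7]
tool_rot: [0.003, 0.708, 0.706, 0.002]
wrist_force: [1.1, 2.7, 14.2]
finger_gap: 13.0
finger_force: 65.2
```

Run:
```python
from h import *
from rig import *
tell(get_obs())
S=snapshot("side");crop(S,330,140,450,260,5,"pics/s8.png");np.savez("s8.npz",**S)
```

```text
t 18.4 tcp [ 614.5 -133.6  151.7] yaw y-axis -0.21 z [ 6.8e-03 -8.0e-04 -1.0e+00] F [ 1.1  2.7 14.2] gap 13.0 65.2 j [-0.28  0.45  1.51  0.    1.17 -0.28]
```

View pics/s8.png

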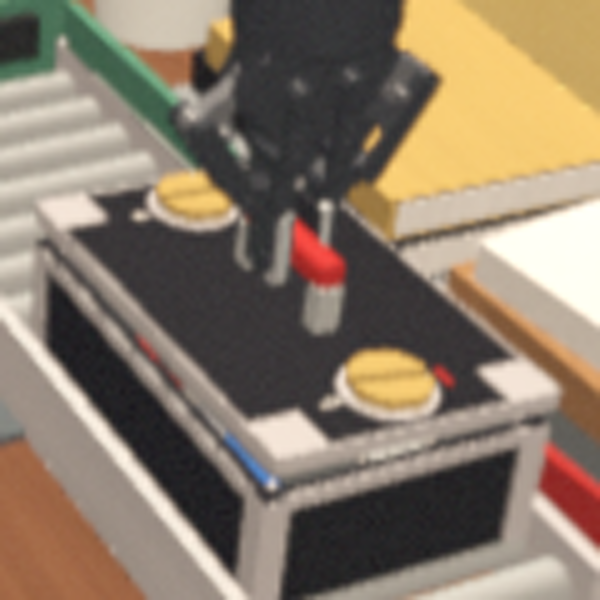

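The lid rests a few mm above the rim: lid corners (37,207), (558,388), rim corners (38,243), (548,423). I'll compare them.

Run:
```python
from h import *
S=dict(np.load("s8.npz"));f=lambda L:(np.array(L,float)+.5)/5-.5+[330,140]
for z in(124,129):
  l=plane(S,f([(37,207),(558,390),(275,460)]),z);print(l.round(1),l[:2].mean(0))
c=plane(S,f([(38,243),(548,423),(270,488)]),108.5)
print(c.round(1),c[:2].mean(0))
```

```text
[[ 544.   -12.4  124. ]
 [ 687.2 -242.4  124. ]
 [ 545.1 -234.9  124. ]] [ 615.60591858 -127.36770032  124.        ]
[[ 540.2  -19.5  129. ]
 [ 682.2 -247.6  129. ]
 [ 541.3 -240.2  129. ]] [ 611.19373006 -133.56462725  129.        ]
[[ 541.   -20.8  108.5]
 [ 683.1 -244.7  108.5]
 [ 544.8 -234.3  108.5]] [ 612.05297334 -132.75373229  108.5       ]
```

Emit:
servo_tool --rows "0 0 -0.004 0 0 0 1; 0 -0.0015 -0.006 0 0 0 1; 0 -0.003 -0.006 0 0 0 1; 0 -0.003 -0.006 0 0 0 1"

```text
t: 18.85
tool_pos: [609.3, -133.6, 153.8]
tool_rot: [0.0, 0.709, 0.706, 0.0]
wrist_force: [0.9, 0.4, 1.2]
finger_gap: 13.0
finger_force: 60.2
```

Emit:
servo_tool --rows "0 0 0.002 0 0 0 1; 0 0 0.004 0 0 0 1; 0 0 0.006 0 0 0 1; 0 0 0.006 0 0 0 1; 0 0 0.006 0 0 0 1"

```text
t: 19.35
tool_pos: [611.5, -133.4, 150.5]
tool_rot: [0.002, 0.708, 0.706, 0.002]
wrist_force: [2.8, 2.8, 12.7]
finger_gap: 12.7
finger_force: 67.2
```

Emit:
servo_tool --rows "0 0 0.002 0 0 0 1; 0 0 0.003 0 0 0 1; 0 0 0.003 0 0 0 1"

```text
t: 19.65
tool_pos: [612.9, -133.7, 148.2]
tool_rot: [0.003, 0.708, 0.706, 0.003]
wrist_force: [4.1, 2.3, 13.2]
finger_gap: 12.7
finger_force: 74.2
```

```bash
cat >> h.py <<'E'
def lidpose(s,guess):
    "pose of panel-top centre from white corner squares+brass disks: reproject fit (solvePnP)"
    sq=np.array([[x*65.5,y*104.5,0] for x in(1,-1) for y in(1,-1)]);la=np.array([[0,85,8.],[0,-85,8.]])
    obj=np.r_[sq,la]
    G=np.array(guess[:3])+obj@R.from_euler("z",guess[3],degrees=True).as_matrix().T
    pr=proj(s,G)
    hsv=cv2.cvtColor(s["pixels"],cv2.COLOR_RGB2HSV).astype(int)
    W=(hsv[...,1]<60)&(hsv[...,2]>175);B=(hsv[...,0]>=17)&(hsv[...,0]<=29)&(hsv[...,1]>80)&(hsv[...,2]>140)
    O,I=[],[]
    for i,p in enumerate(pr):
        m=np.zeros(W.shape,np.uint8);cv2.circle(m,tuple(int(v) for v in p.round()),10,1,-1)
        m=((B if i>3 else W)&(m>0)).astype(np.uint8)
        if i>3: m=cv2.morphologyEx(m,cv2.MORPH_CLOSE,np.ones((3,3)))
        n,l,st,ce=cv2.connectedComponentsWithStats(m)
        if n<2: continue
        k=1+np.argmax(st[1:,4])
        print(i,p.round(1),ce[k].round(1),st[k,4])
        O.append(obj[i]);I.append(ce[k])
    return np.array(O),np.array(I)
def fit(s,O,I,guess,tilt=True):
    from scipy.optimize import least_squares
    f=lambda q:(proj(s,q[:3]+O@R.from_rotvec([q[4]*tilt,q[5]*tilt,q[3]]).as_matrix().T)-I).ravel()
    r=least_squares(f,[*guess[:3],np.radians(guess[3]),0,0],loss="soft_l1");print("pose",r.x[:3].round(1),"yaw",np.degrees(r.x[3]).round(2),"tilt",r.x[4:].round(3),"res",r.fun.round(1));return r.x
E
python3 - <<'E'
from h import *
from rig import *
s0=dict(np.load("side0.npz"));g=(387,319,24,8.5);O,I=lidpose(s0,g);fit(s0,O,I,g);fit(s0,O,I,g,False)
s=dict(np.load("s7.npz"));g=(596,-133,165,0);O,I=lidpose(s,g);fit(s,O,I,g);fit(s,O,I,g,False)
s=snapshot("side");np.savez("s9.npz",**s);g=(612,-133,125,0);O,I=lidpose(s,g);fit(s,O,I,g);fit(s,O,I,g,False)
o=get_obs();print(o["moment"],o["wrist_force"])
E
```

```text
0 [245.3 148.4] [244.2 148.8] 36
1 [276.2 176.4] [273.8 175.8] 56
2 [207.6 158.7] [209.  158.5] 42
3 [235.4 189.2] [236.1 187.6] 59
4 [229.  153.7] [228.3 153.8] 68
5 [253.  177.3] [252.8 177.4] 91
pose [406.2 400.2 -22.5] yaw 9.58 tilt [0.022 0.011] res [-0.2 -0.   0.1  0.2 -0.3 -0.   0.2  0.3  0.7  0.1 -0.4 -0.6]
pose [401.4 380.7 -11. ] yaw 9.16 tilt [0. 0.] res [ 0.1  0.2  0.5 -0.3 -0.5  0.5 -0.2  0.1  0.7  0.3 -0.5 -1. ]
1 [433.3 203.9] [433.4 201.7] 206
2 [335.6 170.9] [335.6 172.2] 154
3 [381.1 218.3] [381.9 217. ] 131
4 [363.7 166.3] [362.9 167.2] 121
5 [403.2 203. ] [402.8 203.8] 183
pose [ 600.2 -126.   160. ] yaw 0.84 tilt [-0.021 -0.011] res [-0.3  0.4 -0.2  0.1 -0.1  0.4  0.2 -0.   0.4 -1.9]
pose [ 606.1 -116.9  153. ] yaw 1.54 tilt [0. 0.] res [-1.1  1.1 -0.  -0.4  0.4  0.8  0.  -0.2  0.4 -1.4]
0 [386.5 172.8] [389. 178.] 1
1 [436.4 217.1] [432.4 219.3] 98
2 [340.9 183.6] [339.9 180.5] 157
3 [385.8 231.8] [386.2 228.3] 116
4 [368.3 179.1] [366.8 179.7] 111
5 [407.1 216.4] [406.2 217.2] 168
pose [ 618.6 -118.2  112.5] yaw 0.73 tilt [0.002 0.156] res [-5.1 -1.   0.7  1.4  0.6  0.5 -0.5 -0.2  0.5  0.2 -0.1 -0.7]
pose [ 619.7 -119.4  112.8] yaw -0.98 tilt [0. 0.] res [-2.4 -4.2  1.9 -1.5  1.5  3.6 -2.2  3.4  1.6  0.2 -0.8 -0.4]
[ 4.24059293e-01  3.15288010e-01 -1.92865080e-04] [ 4.3763849   2.33870959 13.68683035]
```

```bash
sed -i 's/x\*65.5,y\*104.5/x*60.6,y*98.6/; s/hsv\[...,2\]>175/hsv[...,2]>165/' h.py
python3 - <<'E'
from h import *
for n,g in(("side0",(387,319,24,8.5)),("s7",(596,-133,165,0)),("s8",(612,-133,127,0)),("s9",(612,-133,123,0))):
  s=dict(np.load(n+".npz"));print(n);O,I=lidpose(s,g);fit(s,O,I,g);fit(s,O,I,g,False)
E
```

```text
side0
0 [244.7 149.5] [244.4 148.9] 38
1 [273.8 176. ] [273.9 176.2] 63
2 [209.7 159.1] [209.1 158.5] 43
3 [236.1 187.7] [235.8 187.8] 73
4 [229.  153.7] [228.3 153.8] 68
5 [253.  177.3] [252.8 177.4] 91
pose [383.1 307.6  31.4] yaw 8.66 tilt [0.005 0.006] res [-0.   0.2 -0.1 -0.  -0.1  0.2 -0.   0.1  0.2 -0.5  0.1 -0. ]
pose [382.1 303.5  33.7] yaw 8.55 tilt [0. 0.] res [ 0.   0.2 -0.  -0.2 -0.2  0.4 -0.1  0.1  0.2 -0.4  0.1 -0.1]
s7
0 [382.1 161.8] [389. 169.] 1
1 [429.8 203. ] [431.4 202.2] 218
2 [338.6 171.6] [337.1 170.6] 215
3 [381.7 216.2] [382.2 217.5] 145
4 [363.7 166.3] [362.9 167.2] 121
5 [403.2 203. ] [402.8 203.8] 183
pose [ 577.1 -160.9  183.7] yaw -0.95 tilt [-0.032  0.019] res [-6.2 -5.7  0.2  1.9  0.4  1.8 -1.3 -0.9  0.7  0.1  0.9 -0.2]
pose [ 585.7 -148.6  175.5] yaw -0.02 tilt [0. 0.] res [-6.8 -7.3 -0.4  1.6  0.7  1.2 -0.5 -0.1  0.6 -0.9  0.9  0. ]
s8
0 [386.1 173.6] [378.  169.5] 2
1 [433.1 215.4] [433.4 217.2] 127
2 [343.8 183.7] [342.1 180.5] 160
3 [386.4 228.9] [387.3 227.5] 139
4 [368.3 178.4] [368.  178.7] 112
5 [407.2 215.7] [407.4 215.4] 174
pose [ 606.1 -137.3  134.2] yaw 2.12 tilt [0.037 0.073] res [ 5.6  3.1 -0.8 -0.7 -0.2 -0.1  0.3  0.4 -1.4 -2.3  0.4  0.2]
pose [ 602.7 -143.1  138.7] yaw 0.96 tilt [0. 0.] res [ 6.8  2.7  0.2 -3.  -0.   2.2 -0.6  0.8 -1.1 -1.5  0.1 -0.7]
s9
0 [386. 175.] [389.  177.5] 2
1 [432.8 216.9] [431.9 219.9] 126
2 [343.7 185.1] [341.5 181.2] 136
3 [386.3 230.4] [386.3 228.5] 139
4 [368.2 179.8] [366.8 179.7] 111
5 [407.  217.1] [406.2 217.2] 168
pose [ 595.7 -151.8  139.1] yaw -0.43 tilt [-0.005  0.126] res [-4.1 -0.3  0.3  0.3  0.5  0.7 -1.  -0.5  0.5 -0.4  0.5  0.2]
pose [ 605.  -140.6  129.8] yaw -1.12 tilt [0. 0.] res [-2.7 -2.8  0.5 -2.4  1.6  3.2 -1.7  2.1  1.3 -0.3 -0.2  0.2]
```

```bash
sed -i 's/if n<2: continue/if n<2 or st[1:,4].max()<25: continue/' h.py
python3 - <<'E'
from h import *
for n,g in(("s7",(596,-133,165,0)),("s8",(612,-133,127,0)),("s9",(612,-133,123,0))):
  s=dict(np.load(n+".npz"));print(n);O,I=lidpose(s,g)
  fit(s,O,I,g)
  # fix z (from TCP) and fit rest
  from scipy.optimize import least_squares
  for z in (g[2]-2,g[2]+2):
    f=lambda q:(proj(s,np.r_[q[:2],z]+O@R.from_rotvec([q[3],q[4],q[2]]).as_matrix().T)-I).ravel()
    r=least_squares(f,[g[0],g[1],0,0,0]);print(z,r.x.round(3),r.fun.round(1))
E
```

```text
s7
1 [429.8 203. ] [431.4 202.2] 218
2 [338.6 171.6] [337.1 170.6] 215
3 [381.7 216.2] [382.2 217.5] 145
4 [363.7 166.3] [362.9 167.2] 121
5 [403.2 203. ] [402.8 203.8] 183
pose [ 584.1 -149.4  177.6] yaw 0.51 tilt [ 0.001 -0.015] res [-0.4  0.6  0.1  1.2 -0.3 -0.1 -0.1 -1.3  0.9 -0.4]
163 [ 5.96967e+02 -1.30450e+02  2.40000e-02  1.90000e-02 -1.30000e-02] [-1.6  0.6  0.8  1.3  0.3 -0.1 -0.1 -1.1  0.7 -0.3]
167 [ 5.93391e+02 -1.35678e+02  1.90000e-02  1.40000e-02 -1.20000e-02] [-1.3  0.6  0.6  1.3  0.1 -0.2 -0.1 -1.1  0.7 -0.3]
s8
1 [433.1 215.4] [433.4 217.2] 127
2 [343.8 183.7] [342.1 180.5] 160
3 [386.4 228.9] [387.3 227.5] 139
4 [368.3 178.4] [368.  178.7] 112
5 [407.2 215.7] [407.4 215.4] 174
pose [ 601.  -146.6  139.1] yaw 0.63 tilt [0.001 0.094] res [-0.1  0.2  0.4  0.8 -0.3 -0.4 -0.5 -0.9  0.5  0.2]
125 [ 6.13130e+02 -1.29495e+02  2.50000e-02  1.70000e-02  9.30000e-02] [-1.2  0.1  1.1  1.   0.3 -0.3 -0.4 -0.7  0.3  0.3]
129 [ 6.09662e+02 -1.34402e+02  2.10000e-02  1.20000e-02  9.40000e-02] [-0.9  0.1  0.9  0.9  0.1 -0.3 -0.5 -0.8  0.3  0.3]
s9
1 [432.8 216.9] [431.9 219.9] 126
2 [343.7 185.1] [341.5 181.2] 136
3 [386.3 230.4] [386.3 228.5] 139
4 [368.2 179.8] [366.8 179.7] 111
5 [407.  217.1] [406.2 217.2] 168
pose [ 599.5 -145.2  134.4] yaw 0.77 tilt [0.009 0.131] res [-0.2  0.1  0.1  0.6 -0.3 -0.3 -0.2 -0.6  0.6  0.2]
121 [ 6.10874e+02 -1.28912e+02  2.70000e-02  2.50000e-02  1.29000e-01] [-1.2 -0.1  0.8  0.8  0.3 -0.2 -0.1 -0.5  0.4  0.3]
125 [ 6.07441e+02 -1.33791e+02  2.30000e-02  2.00000e-02  1.30000e-01] [-0.9 -0.   0.6  0.7  0.1 -0.2 -0.2 -0.5  0.4  0.3]
```

The lid tilts about y: its −x lip is caught on the −x rim and its +x side is in, so it must move +x. I'll ease up, shift and lower again.

Emit:
servo_tool --rows "0 0 -0.003 0 0 0 1; 0 0 -0.006 0 0 0 1; 0 0 -0.009 0 0 0 1; 0 0 -0.012 0 0 0 1; 0 0 -0.012 0 0 0 1"

```text
t: 20.2
tool_pos: [608.0, -133.6, 155.9]
tool_rot: [-0.001, 0.708, 0.706, -0.001]
wrist_force: [0.5, -0.5, -3.9]
finger_gap: 12.9
finger_force: 61.0
```

Run:
```python
from h import *
from rig import *
tell(get_obs());s=snapshot("side");np.savez("s10.npz",**s);g=(610,-133,132,0);O,I=lidpose(s,g);fit(s,O,I,g)
```

```text
t 20.2 tcp [ 608.  -133.6  155.9] yaw y-axis -0.22 z [-2.6e-03  5.0e-04 -1.0e+00] F [ 0.5 -0.5 -3.9] gap 12.9 61.0 j [-0.28  0.45  1.52 -0.    1.18 -0.28]
1 [432.7 213.8] [431.3 216.1] 130
2 [343.1 182.1] [340.9 179.6] 180
3 [385.9 227.2] [385.4 227.2] 143
4 [367.8 176.8] [365.7 177.4] 110
5 [406.8 214. ] [405.2 214.6] 168
pose [ 601.7 -137.8  136.2] yaw 1.07 tilt [0.018 0.078] res [-0.2  0.1 -0.   0.8 -0.2 -0.4 -0.  -0.9  0.6  0.3]
```

Emit:
servo_tool --rows "0 0.003 0 0 0 0 1; 0 0.006 0 0 0 0 1; 0 0.006 0.002 0 0 0 1; 0 0.006 0.004 0 0 0 1; 0 0.006 0.006 0 0 0 1; 0 0.006 0.008 0 0 0 1; 0 0.006 0.008 0 0 0 1"

```text
t: 20.95
tool_pos: [614.8, -133.5, 148.3]
tool_rot: [-0.0, 0.709, 0.706, 0.0]
wrist_force: [-0.1, 0.3, -4.8]
finger_gap: 12.6
finger_force: 60.9
```

Emit:
servo_tool --rows "0 0 0.002 0 0 0 1; 0 0 0.004 0 0 0 1; 0 0 0.004 0 0 0 1"

```text
t: 21.25
tool_pos: [614.8, -133.4, 144.4]
tool_rot: [-0.0, 0.708, 0.706, 0.0]
wrist_force: [-0.4, 1.0, -2.8]
finger_gap: 12.9
finger_force: 61.1
```

Free descent: both sides are inside. I'll continue down to the seat.

Emit:
servo_tool --rows "0 0 0.002 0 0 0 1; 0 0 0.004 0 0 0 1; 0 0 0.006 0 0 0 1; 0 0 0.006 0 0 0 1"

```text
t: 21.65
tool_pos: [614.4, -133.5, 139.2]
tool_rot: [-0.0, 0.709, 0.706, -0.0]
wrist_force: [-4.9, 1.8, 3.7]
finger_gap: 13.4
finger_force: 61.7
```

Run:
```python
from h import *
from rig import *
tell(get_obs());s=snapshot("side");np.savez("s11.npz",**s);g=(614,-133,117,0);O,I=lidpose(s,g);fit(s,O,I,g)
```

```text
t 21.65 tcp [ 614.4 -133.5  139.2] yaw y-axis -0.23 z [-6.e-04  4.e-04 -1.e+00] F [-4.9  1.8  3.7] gap 13.4 61.7 j [-0.28  0.47  1.52  0.    1.15 -0.28]
1 [433.1 218.8] [433.1 221.7] 158
2 [344.3 186.9] [342.5 184.4] 185
3 [386.8 232.4] [386.8 234.3] 177
4 [368.7 181.7] [367.5 182.8] 101
5 [407.4 219.1] [406.6 219.9] 179
pose [ 601.9 -146.6  127. ] yaw 0.72 tilt [0.026 0.056] res [-0.2  0.   0.   1.1 -0.3 -0.8 -0.1 -1.5  0.7  1. ]
```

Emit:
servo_tool --rows "0 -0.001 0.001 0 0 0 1; 0 -0.001 0.002 0 0 0 1; 0 -0.001 0.002 0 0 0 1; 0 -0.001 0.001 0 0 0 0.8; 0 -0.001 0.001 0 0 0 0.6; 0 -0.001 0.001 0 0 0 0.5; 0 -0.001 0.001 0 0 0 0.5; 0 -0.001 0.001 0 0 0 0.5; 0 -0.001 -0.03 0 0 0 0.5; 0 -0.001 -0.07 0 0 0 0.5"

```text
t: 22.7
tool_pos: [612.2, -133.1, 206.6]
tool_rot: [-0.003, 0.709, 0.706, -0.001]
wrist_force: [1.4, -0.6, 0.5]
finger_gap: 42.5
finger_force: 0.0
```

Emit:
servo_tool --rows "0.03 -0.03 -0.02 0 0 0 0.5; 0.06 -0.06 -0.04 0 0 0 0.5; 0.1 -0.1 -0.05 0 0 -0.15 0.5; 0.14 -0.13 -0.05 0 0 -0.3 0.5; 0.18 -0.16 -0.05 0 0 -0.45 0.5; 0.22 -0.17 -0.05 0 0 -0.6 0.5; 0.26 -0.17 -0.05 0 0 -0.75 0.5; 0.29 -0.17 -0.05 0 0 -0.9 0.5; 0.31 -0.17 -0.05 0 0 -1.05 0.5; 0.31 -0.17 -0.05 0 0 -1.2 0.5"

```text
t: 23.7
tool_pos: [445.3, 179.7, 258.9]
tool_rot: [0.0, 0.182, 0.983, 0.001]
wrist_force: [-0.7, -0.4, 0.1]
finger_gap: 42.8
finger_force: 0.0
```

Run:
```python
from h import *
from rig import *
tell(get_obs());s=snapshot("side");np.savez("s12.npz",**s);g=(614,-133,117,0);O,I=lidpose(s,g);fit(s,O,I,g)
t=snapshot("top");np.savez("t12.npz",**t);O,I=lidpose(t,g);fit(t,O,I,g)
a=s["pixels"][130:270,320:450];b=t["pixels"][110:215,215:425]
im=np.zeros((580,790,3),np.uint8)
A=cv2.resize(a,None,fx=2.4,fy=2.4,interpolation=3);B=cv2.resize(b,None,fx=2.3,fy=2.3,interpolation=3)
im[:A.shape[0],:A.shape[1]]=A;im[:B.shape[0],A.shape[1]:A.shape[1]+B.shape[1]]=B[:,:790-A.shape[1]]
cv2.imwrite("pics/c12.png",im[:350,:,::-1])
```

```text
t 23.7 tcp [445.3 179.7 258.9] yaw y-axis 69.07 z [ 7.0e-04  1.6e-03 -1.0e+00] F [-0.7 -0.4  0.1] gap 42.8 0.0 j [ 0.29  0.16  1.67  0.    1.31 -0.91]
0 [386.4 176.8] [385.4 176.2] 71
1 [433.1 218.8] [433.1 221.7] 150
2 [344.3 186.9] [343.3 185. ] 155
3 [386.8 232.4] [386.7 234.5] 163
4 [368.7 181.7] [368.6 182.8] 126
5 [407.4 219.1] [406.8 220.4] 175
pose [ 606.9 -141.2  122.3] yaw 0.44 tilt [0.039 0.032] res [ 0.3  0.3 -0.3 -0.1  0.1  0.6 -0.1 -0.4 -0.5 -1.7  0.5  0.8]
0 [326.6 133.1] [324.9 134.1] 114
1 [394.1 134.3] [396.8 135.4] 91
2 [326.  173.1] [322.9 172.5] 150
3 [395.1 174.3] [398.5 175. ] 144
4 [331.1 152. ] [332. 152.] 144
5 [390.4 153.1] [391.2 153.5] 148
pose [ 591.  -126.9  181.7] yaw -1.46 tilt [-0.041  0.191] res [ 0.4 -0.  -0.3  0.3  0.6  0.4 -0.5 -0.  -2.7 -0.3  1.4 -0.2]
```

Run:
```python
from h import *
T=dict(np.load("t12.npz"));S=dict(np.load("s12.npz"));T0=dict(np.load("top0.npz"));S0=dict(np.load("side0.npz"))
p=tri(T,[(332,152),(391.2,153.5)],S,[(368.6,182.8),(406.8,220.4)]);print(p.round(1),p[:,:3].mean(0))
print(plane(T,[(332,152),(391.2,153.5)],124.5).round(1),plane(S,[(368.6,182.8),(406.8,220.4)],124.5).round(1))
print("key/stand orange+white blobs")
H=lambda h:(h[...,0]>=4)&(h[...,0]<=16)&(h[...,1]>170)&(h[...,2]>150)
for n,s in(("t",T),("s",S)):
    for a,c,r in blobs(s,H,20):
        if 290<c[0]<340 and 190<c[1]<225: print(n,a,c,np.round(cv2.boxPoints(r),1).tolist())
```

```text
[[ 613.6  -50.3  123.5    2.1]
 [ 612.3 -220.1  123.8    2. ]] [ 612.97338359 -135.1814821   123.65083476]
[[ 614.3  -50.6  124.5]
 [ 613.1 -220.4  124.5]] [[ 611.6  -51.7  124.5]
 [ 610.5 -220.9  124.5]]
key/stand orange+white blobs
t 62 [313.9, 209.9] [[308.5, 205.39999389648438], [312.8999938964844, 203.0], [319.29998779296875, 214.60000610351562], [315.0, 217.0]]
s 213 [302.4, 207.3] [[296.0, 197.0], [308.0, 197.0], [308.0, 219.0], [296.0, 219.0]]
```

View pics/c12.png

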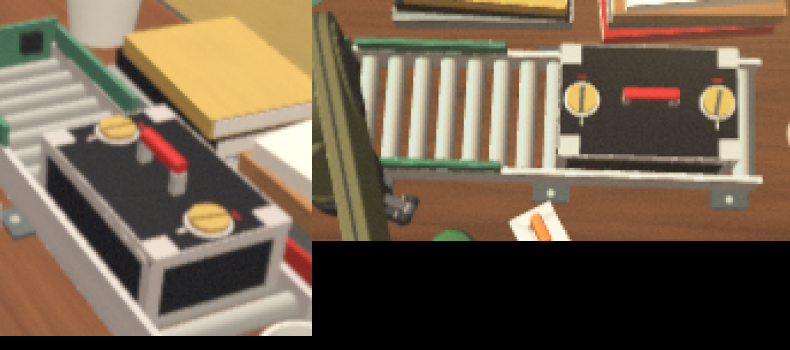

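The lid is flush and level, with both fasteners in view: top inset (583,100) and (718,102), slots about along x. Now I'll refine the stand, key and slot measurements numerically.

Run:
```python
from h import *
T=dict(np.load("t12.npz"));S=dict(np.load("s12.npz"))
# stand top face: bright white near stand
for n,s,ctr,z,th in(("t",T,(315,212),32,205),("s",S,(302,215),32,200)):
    hsv=cv2.cvtColor(s["pixels"],cv2.COLOR_RGB2HSV).astype(int)
    for v in(th,th+20):
        m=((hsv[...,2]>v)&((hsv[...,1]<60)|((hsv[...,0]<17)&(hsv[...,1]>170)&(np.abs(np.arange(400)[:,None]-(212 if n=="t" else 225))<12)))).astype(np.uint8)
        w=np.zeros_like(m);cv2.circle(w,ctr,22,1,-1);m&=w
        q,l,st,ce=cv2.connectedComponentsWithStats(m);k=1+np.argmax(st[1:,4])
        P=plane(s,np.argwhere(l==k)[:,::-1],z)[:,:2].astype(np.float32)
        r=cv2.minAreaRect(P);print(n,v,st[k,4],np.round(r[0],1),np.round(r[1],1),round(r[2],1))
# paddle: orange in top view on plane 82 (far edge), side view
H=lambda h:(h[...,0]>=4)&(h[...,0]<=16)&(h[...,1]>170)&(h[...,2]>150)
for s in(T,S):
    m=H(cv2.cvtColor(s["pixels"],cv2.COLOR_RGB2HSV).astype(int)).astype(np.uint8)
    m[:190]=0;m[225:]=0;m[:,:290]=0;m[:,340:]=0
    P=plane(s,np.argwhere(m)[:,::-1],82)[:,:2].astype(np.float32);r=cv2.minAreaRect(P);print(np.round(r[0],1),np.round(r[1],1),round(r[2],1),P.max(0),P.min(0))
# slots: dark pixels in disk on top view, plane 124
for c in((332,152),(391.2,153.5)):
    g=cv2.resize(cv2.cvtColor(T["pixels"],cv2.COLOR_RGB2GRAY),None,fx=1,fy=1).astype(float)
    yy,xx=np.mgrid[:400,:640];d=np.hypot(xx-c[0],yy-c[1]);k=d<5
    w=np.clip(np.percentile(g[k],70)-g[k],0,None);P=plane(T,np.c_[xx[k],yy[k]],120)[:,:2]
    mu=(P*w[:,None]).sum(0)/w.sum();C=((P-mu).T*w)@(P-mu)/w.sum();e,v=np.linalg.eigh(C);d=v[:,1]*np.sign(v[0,1])
    print("slot",mu.round(1),"ang",np.degrees(np.arctan2(d[1],d[0])).round(1),e.round(1))
```

```text
t 205 434 [456.2  -2.1] [70.9 58.9] 27.8
t 225 415 [456.6  -1.7] [69.5 58.9] 28.1
s 200 281 [ 4.551e+02 -2.000e-01] [73.9 62.6] 27.4
s 220 247 [ 4.55e+02 -3.00e-01] [70.5 61. ] 27.3
[452.5  -1.7] [38.9 14.3] 29.9 [469.9852     9.974554] [432.0968   -13.608209]
[442.3 -28.3] [93.1 29.6] 66.4 [472.7115    11.434227] [417.17072  -69.344315]
slot [616.  -50.4] ang -2.7 [ 4.2 61.6]
slot [ 614.2 -221.2] ang -11.6 [ 5.1 74.2]
```

Run:
```python
from h import *
from rig import *
go(get_obs(),(455,-1.5,150,117.8),(455,-1.5,52,117.8))
```

```text
t 23.8 tcp [445.1 177.8 258.7] yaw y-axis 68.65 z [-0.e+00  2.e-04 -1.e+00] F [-0.1 -0.5 -0.7] gap 42.6 0.0 j [ 0.29  0.16  1.67  0.    1.31 -0.91]
(455, -1.5, 150, 117.8) -> [-0.0745 -0.1634  0.1087] [ 2.000e-04 -0.000e+00 -8.578e-01]
(455, -1.5, 52, 117.8) -> [-0.0745 -0.1634  0.2067] [ 2.000e-04 -0.000e+00 -8.578e-01]
```

Emit:
servo_tool --rows "-0.02 -0.04 0.02 0 0 -0.14 0.5; -0.04 -0.08 0.05 0 0 -0.28 0.5; -0.055 -0.12 0.08 0 0 -0.42 0.5; -0.07 -0.15 0.1 0 0 -0.56 0.5; -0.0745 -0.1635 0.109 0 0 -0.7 0.5; -0.0745 -0.1635 0.109 0 0 -0.84 0.5; -0.0745 -0.1635 0.109 0 0 -0.858 0.5; -0.0745 -0.1635 0.109 0 0 -0.858 0.5; -0.0745 -0.1635 0.109 0 0 -0.858 0.5"

```text
t: 24.7
tool_pos: [455.1, -2.2, 150.2]
tool_rot: [0.001, -0.238, 0.971, -0.0]
wrist_force: [0.4, -0.6, -0.6]
finger_gap: 42.5
finger_force: 0.0
```

Run:
```python
from h import *
from rig import *
go(get_obs(),(455,-1.5,52,117.8))
```

```text
t 24.7 tcp [455.1  -2.2 150.2] yaw y-axis 117.5 z [ 1.1e-03  3.0e-04 -1.0e+00] F [ 0.4 -0.6 -0.6] gap 42.5 0.0 j [-0.1   0.24  1.88  0.    1.02 -2.15]
(455, -1.5, 52, 117.8) -> [-0.0001  0.0007  0.0982] [-0.0003  0.0011 -0.0052]
```

Emit:
servo_tool --rows "0 0 0.03 0 0 -0.005 0.5; 0 0 0.06 0 0 -0.005 0.5; 0 0 0.085 0 0 -0.005 0.5; 0 0 0.098 0 0 -0.005 0.5; 0 0 0.098 0 0 -0.005 0.5; 0 0 0.098 0 0 -0.005 0.7; 0 0 0.098 0 0 -0.005 0.8; 0 0 0.098 0 0 -0.005 0.9; 0 0 0.098 0 0 -0.005 1; 0 0 0.098 0 0 -0.005 1"

```text
t: 25.7
tool_pos: [455.8, -2.2, 52.8]
tool_rot: [0.001, -0.242, 0.97, -0.0]
wrist_force: [-0.6, 0.6, 8.1]
finger_gap: 13.6
finger_force: 58.7
```

Emit:
servo_tool --rows "0 0 0 0 0 0 1; 0 0 0 0 0 0 1; 0 0 0 0 0 0 1"

```text
t: 26.0
tool_pos: [455.7, -2.2, 52.8]
tool_rot: [0.001, -0.241, 0.97, -0.0]
wrist_force: [0.2, -0.3, 6.6]
finger_gap: 13.4
finger_force: 58.8
```

Emit:
servo_tool --rows "0 0 -0.03 0 0 0 1; 0 0 -0.06 0 0 0 1; 0 0 -0.09 0 0 0 1; 0 0 -0.12 0 0 0 1; 0 0 -0.15 0 0 0 1; 0 0 -0.15 0 0 0 1"

```text
t: 26.6
tool_pos: [457.5, -2.7, 205.9]
tool_rot: [0.004, -0.242, 0.97, -0.001]
wrist_force: [0.7, -0.1, -0.9]
finger_gap: 13.7
finger_force: 58.5
```

Run:
```python
from h import *
from rig import *
go(get_obs(),(613.7,-50.3,200,87.3))
```

```text
t 26.6 tcp [457.5  -2.7 205.9] yaw y-axis 117.96 z [ 9.e-03 -7.e-04 -1.e+00] F [ 0.7 -0.1 -0.9] gap 13.7 58.5 j [-0.1   0.17  1.8   0.    1.16 -2.16]
(613.7, -50.3, 200, 87.3) -> [-0.1156 -0.1152  0.0073] [-0.0027  0.0088  0.5351]
```

Emit:
servo_tool --rows "-0.03 -0.03 0 0 0 0.14 1; -0.06 -0.06 0 0 0 0.28 1; -0.09 -0.09 0.003 0 0.003 0.42 1; -0.1156 -0.1152 0.007 0 0.003 0.535 1; -0.1156 -0.1152 0.007 0 0.003 0.535 1; -0.1156 -0.1152 0.007 0 0.003 0.535 1; -0.1156 -0.1152 0.007 0 0.003 0.535 1; -0.1156 -0.1152 0.007 0 0.003 0.535 1; -0.1156 -0.1152 0.007 0 0.003 0.535 1"

```text
t: 27.5
tool_pos: [609.8, -49.5, 195.0]
tool_rot: [-0.002, 0.023, 1.0, -0.0]
wrist_force: [0.4, 0.1, -1.5]
finger_gap: 13.3
finger_force: 58.5
```

Run:
```python
from h import *
from rig import *
go(get_obs(),(613.7,-50.3,174,87.3))
s=snapshot("side");np.savez("s13.npz",**s);t=snapshot("top");np.savez("t13.npz",**t)
H=lambda h:(h[...,0]>=4)&(h[...,0]<=15)&(h[...,1]>150)&(h[...,2]>150)
for x in (s,t): print([(a,c) for a,c,_ in blobs(x,H,8) if 300<c[0]<420 and 100<c[1]<220])
```

```text
t 27.5 tcp [609.8 -49.5 195. ] yaw y-axis 87.35 z [-3.1e-03 -3.0e-04 -1.0e+00] F [ 0.4  0.1 -1.5] gap 13.3 58.5 j [-0.15  0.4   1.49 -0.    1.26 -1.67]
(613.7, -50.3, 174, 87.3) -> [-0.004  -0.0006  0.021 ] [-0.0004 -0.0031  0.0009]
[(99, [363.9, 156.3]), (20, [376.4, 158.2])]
[(9, [388.0, 122.3]), (21, [332.6, 144.2])]
```

Emit:
servo_tool --rows "-0.004 -0.0006 0.008 0 -0.003 0.001 1; -0.004 -0.0006 0.016 0 -0.003 0.001 1; -0.004 -0.0006 0.021 0 -0.003 0.001 1; -0.004 -0.0006 0.021 0 -0.003 0.001 1; -0.004 -0.0006 0.021 0 -0.003 0.001 1"

```text
t: 28.1
tool_pos: [614.5, -50.6, 173.2]
tool_rot: [-0.0, 0.024, 1.0, -0.0]
wrist_force: [0.1, 0.4, -0.4]
finger_gap: 13.6
finger_force: 58.5
```

Emit:
servo_tool --rows "0 0 0.002 0 0 0 1; 0 0 0.004 0 0 0 1; 0 0 0.006 0 0 0 1; 0 0 0.008 0 0 0 1; 0 0 0.008 0 0 0 1; 0 0 0.008 0 0 0 1"

```text
t: 28.7
tool_pos: [614.7, -50.7, 165.7]
tool_rot: [0.0, 0.024, 1.0, -0.0]
wrist_force: [-0.1, -0.4, -0.8]
finger_gap: 13.4
finger_force: 58.5
```

Emit:
servo_tool --rows "0 0 0.002 0 0 0 1; 0 0 0.003 0 0 0 1; 0 0 0.004 0 0 0 1; 0 0 0.004 0 0 0 1; 0 0 0.004 0 0 0 1"

```text
t: 29.2
tool_pos: [614.8, -50.6, 161.7]
tool_rot: [0.0, 0.024, 1.0, -0.0]
wrist_force: [-0.1, -1.0, -0.7]
finger_gap: 13.3
finger_force: 58.5
```

The blade is in the slot, about 7.5 mm down. Turning clockwise.

Emit:
servo_tool --rows "0 0 0 0 0 0.09 1; 0 0 0 0 0 0.18 1; 0 0 0 0 0 0.27 1; 0 0 0 0 0 0.36 1; 0 0 0 0 0 0.45 1; 0 0 0 0 0 0.54 1; 0 0 0 0 0 0.63 1; 0 0 0 0 0 0.72 1; 0 0 0 0 0 0.81 1; 0 0 0 0 0 0.9 1"

```text
t: 30.2
tool_pos: [615.0, -50.3, 161.8]
tool_rot: [0.0, 0.458, 0.889, 0.0]
wrist_force: [0.0, 1.7, -0.8]
finger_gap: 13.2
finger_force: 58.5
```

Emit:
servo_tool --rows "0 0 0 0 0 0.09 1; 0 0 0 0 0 0.18 1; 0 0 0 0 0 0.27 1; 0 0 0 0 0 0.36 1; 0 0 0 0 0 0.45 1; 0 0 0 0 0 0.54 1; 0 0 0 0 0 0.63 1; 0 0 0 0 0 0.68 1; 0 0 0 0 0 0.72 1; 0 0 0 0 0 0.76 1"

```text
t: 31.2
tool_pos: [614.9, -50.4, 161.8]
tool_rot: [0.0, 0.754, 0.657, 0.0]
wrist_force: [-0.4, 0.1, -1.2]
finger_gap: 13.4
finger_force: 58.5
```

Run:
```python
from h import *
from rig import *
o=get_obs();tell(o);print(o["moment"])
```

```text
t 31.2 tcp [614.9 -50.4 161.8] yaw y-axis -7.93 z [ 4.e-04 -2.e-04 -1.e+00] F [-0.4  0.1 -1.2] gap 13.4 58.5 j [-0.15  0.43  1.52 -0.    1.19 -0.01]
[ 0.10394732 -0.05723552  0.03273037]
```

Emit:
servo_tool --rows "0 0 0 0 0 0.03 1; 0 0 0 0 0 0.06 1; 0 0 0 0 0 0.08 1; 0 0 0 0 0 0.08 1; 0 0 0 0 0 0.08 1"

```text
t: 31.7
tool_pos: [615.1, -50.6, 161.8]
tool_rot: [0.0, 0.779, 0.627, 0.0]
wrist_force: [1.0, 0.6, -1.8]
finger_gap: 13.5
finger_force: 58.5
```

Run:
```python
from h import *
from rig import *
o=get_obs();tell(o);print(o["moment"])
```

```text
t 31.7 tcp [615.1 -50.6 161.8] yaw y-axis -12.4 z [ 8.e-04 -5.e-04 -1.e+00] F [ 1.   0.6 -1.8] gap 13.5 58.5 j [-0.15  0.43  1.52 -0.    1.19  0.07]
[ 0.0845358  -0.36946425  0.28768094]
```

Torque rose to 0.29 N m, so it's at the hard stop. I'll centre the blade in the slot and lift out.

Emit:
servo_tool --rows "0 0 0 0 0 -0.07 1; 0 0 0 0 0 -0.14 1; 0 0 0 0 0 -0.17 1; 0 0 0 0 0 -0.17 1; 0 0 -0.01 0 0 -0.17 1; 0 0 -0.02 0 0 -0.17 1; 0 0 -0.035 0 0 -0.17 1; 0 0 -0.04 0 0 -0.17 1"

```text
t: 32.5
tool_pos: [616.0, -50.9, 204.4]
tool_rot: [0.002, 0.724, 0.69, 0.001]
wrist_force: [0.4, -0.0, -0.7]
finger_gap: 13.4
finger_force: 58.7
```

Run:
```python
from h import *
from rig import *
go(get_obs(),(614,-220.7,195,78.4))
```

```text
t 32.5 tcp [616.  -50.9 204.4] yaw y-axis -2.71 z [ 0.0041 -0.0011 -1.    ] F [ 0.4 -0.  -0.7] gap 13.4 58.7 j [-0.15  0.39  1.47 -0.    1.27 -0.1 ]
(614, -220.7, 195, 78.4) -> [-0.1697  0.006   0.0095] [ 0.0027  0.0037 -1.4157]
```

Emit:
servo_tool --rows "-0.02 0.001 0 0 0 -0.14 1; -0.04 0.001 0 0 0 -0.28 1; -0.06 0.002 0 0 0 -0.42 1; -0.08 0.003 0 0 0 -0.56 1; -0.1 0.004 0.003 0 0 -0.7 1; -0.12 0.005 0.006 0 0 -0.84 1; -0.14 0.006 0.009 0 0 -0.98 1; -0.16 0.006 0.009 0 0 -1.12 1; -0.1697 0.006 0.0095 0 0.003 -1.26 1; -0.1697 0.006 0.0095 0 0.003 -1.4155 1"

```text
t: 33.5
tool_pos: [612.8, -222.3, 192.8]
tool_rot: [-0.0, 0.102, 0.995, 0.0]
wrist_force: [-0.1, 0.8, -0.6]
finger_gap: 13.2
finger_force: 58.7
```

Emit:
servo_tool --rows "0 0 0 0 0 0 1; 0 0 0 0 0 0 1; 0 0 0 0 0 0 1; 0 0 0 0 0 0 1"

```text
t: 33.9
tool_pos: [612.8, -220.1, 192.4]
tool_rot: [-0.001, 0.104, 0.995, 0.001]
wrist_force: [0.7, 0.2, -1.2]
finger_gap: 13.1
finger_force: 58.7
```

Run:
```python
from h import *
from rig import *
go(get_obs(),(613.7,-220.6,174,78.4))
```

```text
t 33.9 tcp [ 612.8 -220.1  192.4] yaw y-axis 78.04 z [-0.0015  0.0017 -1.    ] F [ 0.7  0.2 -1.2] gap 13.1 58.7 j [-0.41  0.45  1.41  0.    1.29 -1.77]
(613.7, -220.6, 174, 78.4) -> [-0.001  -0.0003  0.0184] [ 0.0013 -0.0019 -0.0063]
```

Emit:
servo_tool --rows "-0.001 -0.0003 0.006 0 0 -0.006 1; -0.001 -0.0003 0.012 0 0 -0.006 1; -0.001 -0.0003 0.018 0 0 -0.006 1; -0.001 -0.0003 0.021 0 0 -0.006 1; -0.001 -0.0003 0.024 0 0 -0.006 1; -0.001 -0.0003 0.027 0 0 -0.006 1; -0.001 -0.0003 0.027 0 0 -0.006 1; -0.001 -0.0003 0.027 0 0 -0.006 1"

```text
t: 34.7
tool_pos: [613.7, -221.0, 165.3]
tool_rot: [-0.001, 0.101, 0.995, 0.001]
wrist_force: [-0.1, -0.9, -0.3]
finger_gap: 13.3
finger_force: 58.7
```

In the slot again, with no force. Lower to the panel and turn.

Emit:
servo_tool --rows "0 0 0.002 0 0 0 1; 0 0 0.0035 0 0 0 1; 0 0 0.0035 0 0 0 1; 0 0 0.0035 0 0 0.09 1; 0 0 0.0035 0 0 0.18 1; 0 0 0.0035 0 0 0.27 1; 0 0 0.0035 0 0 0.36 1; 0 0 0.0035 0 0 0.45 1; 0 0 0.0035 0 0 0.54 1; 0 0 0.0035 0 0 0.63 1"

```text
t: 35.7
tool_pos: [613.2, -221.5, 161.8]
tool_rot: [-0.001, 0.406, 0.914, -0.0]
wrist_force: [-0.1, -1.6, -1.5]
finger_gap: 13.5
finger_force: 58.7
```

Emit:
servo_tool --rows "0 0 0 0 0 0.09 1; 0 0 0 0 0 0.18 1; 0 0 0 0 0 0.27 1; 0 0 0 0 0 0.36 1; 0 0 0 0 0 0.45 1; 0 0 0 0 0 0.54 1; 0 0 0 0 0 0.63 1; 0 0 0 0 0 0.72 1; 0 0 0 0 0 0.8 1; 0 0 0 0 0 0.88 1"

```text
t: 36.7
tool_pos: [613.5, -221.2, 161.8]
tool_rot: [-0.001, 0.756, 0.654, -0.0]
wrist_force: [-0.4, -0.8, -1.2]
finger_gap: 13.6
finger_force: 58.7
```

Emit:
servo_tool --rows "0 0 0 0 0 0.03 1; 0 0 0 0 0 0.06 1; 0 0 0 0 0 0.08 1; 0 0 0 0 0 0.08 1; 0 0 0 0 0 0.08 1"

```text
t: 37.2
tool_pos: [613.9, -221.1, 161.9]
tool_rot: [-0.001, 0.781, 0.625, -0.0]
wrist_force: [1.3, -0.6, -0.6]
finger_gap: 13.4
finger_force: 58.6
```

Run:
```python
from h import *
from rig import *
o=get_obs();tell(o);print(o["moment"])
```

```text
t 37.2 tcp [ 613.9 -221.1  161.9] yaw y-axis -12.63 z [-0.0011  0.0013 -1.    ] F [ 1.3 -0.6 -0.6] gap 13.4 58.6 j [-0.41  0.48  1.44  0.    1.23 -0.19]
[-0.14002384 -0.14485873  0.05751804]
```

Emit:
servo_tool --rows "0 0 0 0 0 0.03 1; 0 0 0 0 0 0.06 1; 0 0 0 0 0 0.06 1; 0 0 0 0 0 0.06 1"

```text
t: 37.6
tool_pos: [613.7, -221.0, 161.9]
tool_rot: [-0.001, 0.799, 0.601, -0.0]
wrist_force: [0.7, -1.3, -1.1]
finger_gap: 13.1
finger_force: 58.7
```

Run:
```python
from h import *
from rig import *
o=get_obs();tell(o);print(o["moment"])
```

```text
t 37.6 tcp [ 613.7 -221.   161.9] yaw y-axis -16.07 z [-0.0014  0.0015 -1.    ] F [ 0.7 -1.3 -1.1] gap 13.1 58.7 j [-0.41  0.48  1.44  0.    1.23 -0.13]
[-0.12969009 -0.11235155  0.06391759]
```

Emit:
servo_tool --rows "0 0 0 0 0 0.03 1; 0 0 0 0 0 0.06 1; 0 0 0 0 0 0.09 1; 0 0 0 0 0 0.09 1"

```text
t: 38.0
tool_pos: [613.6, -221.0, 161.8]
tool_rot: [-0.001, 0.825, 0.564, -0.0]
wrist_force: [1.1, -1.0, -0.4]
finger_gap: 13.4
finger_force: 58.7
```

Run:
```python
from h import *
from rig import *
o=get_obs();tell(o);print(o["moment"])
s=snapshot("side");np.savez("s14.npz",**s);t=snapshot("top");np.savez("t14.npz",**t)
B=lambda h:(h[...,0]>=17)&(h[...,0]<=29)&(h[...,1]>80)&(h[...,2]>140)
for x in(s,t): print([(a,c) for a,c,_ in blobs(x,B,15) if 320<c[0]<425 and 135<c[1]<235])
```

```text
t 38.0 tcp [ 613.6 -221.   161.8] yaw y-axis -21.28 z [-0.0017  0.0015 -1.    ] F [ 1.1 -1.  -0.4] gap 13.4 58.7 j [-0.41  0.48  1.44  0.    1.23 -0.04]
[-0.17189284 -0.02252762 -0.02012356]
[(128, [375.1, 188.9]), (188, [413.5, 228.7])]
[(71, [370.8, 142.7]), (183, [388.7, 141.5]), (46, [376.3, 144.7]), (65, [342.7, 148.8]), (62, [342.7, 155.2])]
```

The case has moved: fastener a went from (332,152) to (342.7,152) in the top view. The key brushed the grip bar on the way over and rolled the case about 30 mm, so it turned beside fastener b, not in it. Fastener a is locked, its halves now split along x. I'll lift high and remeasure.

Emit:
servo_tool --rows "0 0 -0.03 0 0 -0.14 1; 0 0 -0.06 0 0 -0.28 1; 0 0 -0.065 0 0 -0.42 1; 0 0 -0.065 0 0 -0.56 1; 0 0 -0.065 0 0 -0.7 1; 0 0 -0.065 0 0 -0.84 1; 0 0 -0.065 0 0 -0.98 1; 0 0 -0.065 0 0 -1.12 1; 0 0 -0.065 0 0 -1.26 1; 0.06 0.06 -0.065 0 0 -1.4 1"

```text
t: 39.1
tool_pos: [653.5, -202.3, 226.1]
tool_rot: [-0.005, 0.267, 0.964, -0.0]
wrist_force: [1.3, 1.0, -0.6]
finger_gap: 13.2
finger_force: 59.3
```

Emit:
servo_tool --rows "-0.02 0.05 0 0 0 -0.14 1; -0.02 0.1 0 0 0 -0.28 1; 0 0.15 0 0 0 -0.33 1; 0 0.2 0 0 0 -0.33 1; 0 0.2 0 0 0 -0.33 1"

```text
t: 39.6
tool_pos: [764.2, -22.3, 226.0]
tool_rot: [-0.001, 0.102, 0.995, 0.003]
wrist_force: [-0.8, -0.7, -1.6]
finger_gap: 13.6
finger_force: 59.3
```

```bash
cat > meas.py <<'E'
from h import *
from rig import *
import sys
o=get_obs();tell(o)
S=snapshot("side");T=snapshot("top");np.savez("sm.npz",**S);np.savez("tm.npz",**T)
def disc(s,z,guess):
    out=[]
    hsv=cv2.cvtColor(s["pixels"],cv2.COLOR_RGB2HSV).astype(int)
    B=(hsv[...,0]>=17)&(hsv[...,0]<=29)&(hsv[...,1]>80)&(hsv[...,2]>140)
    for p in proj(s,[(g[0],g[1],124.5) for g in guess]):
        m=np.zeros(B.shape,np.uint8);cv2.circle(m,tuple(int(v) for v in p.round()),9,1,-1)
        q=np.argwhere(B&(m>0))[:,::-1];out.append((len(q),np.array(cv2.minEnclosingCircle(q.astype(np.float32))[0]) if 0 else q.mean(0)))
    return out
y=float(sys.argv[1]);g=[(613.5,y+85),(613,y-85)]
a,b=disc(T,0,g),disc(S,0,g);print(a,b)
p=tri(T,[q[1] for q in a],S,[q[1] for q in b]);print(p.round(1),p[:,:3].mean(0))
for n,(c,k) in enumerate(((a[0][1],0),(a[1][1],1))):
    gr=cv2.cvtColor(T["pixels"],cv2.COLOR_RGB2GRAY).astype(float)
    yy,xx=np.mgrid[:400,:640];k=np.hypot(xx-c[0],yy-c[1])<5
    w=np.clip(np.percentile(gr[k],70)-gr[k],0,None);P=plane(T,np.c_[xx[k],yy[k]],120)[:,:2]
    mu=(P*w[:,None]).sum(0)/w.sum();C=((P-mu).T*w)@(P-mu)/w.sum();e,v=np.linalg.eigh(C);d=v[:,1]*np.sign(v[0,1])
    print("slot",mu.round(1),"ang",np.degrees(np.arctan2(d[1],d[0])).round(1),e.round(1))
E
python3 meas.py -166
```

```text
t 39.6 tcp [764.2 -22.3 226. ] yaw y-axis 78.24 z [-0.0013  0.0057 -1.    ] F [-0.8 -0.7 -1.6] gap 13.6 59.3 j [-0.09  0.59  1.07  0.01  1.49 -1.45]
[(27, array([345.92592593, 149.22222222])), (133, array([401.7443609 , 155.06766917]))] [(130, array([374.83076923, 188.83846154])), (162, array([414.27160494, 228.60493827]))]
[[ 6.150e+02 -8.780e+01  1.295e+02  1.340e+01]
 [ 6.095e+02 -2.509e+02  1.233e+02  3.000e-01]] [ 612.26047723 -169.33890972  126.41282562]
slot [625.7 -89.7] ang -38.8 [57.4 86. ]
slot [ 609.7 -251.4] ang -11.8 [ 4.9 74. ]
```

Run:
```python
from h import *
from rig import *
T=dict(np.load("t14.npz"));S=dict(np.load("s14.npz"))
print(tri(T,[(342.7,152)],S,[(375.1,188.9)]).round(1))
go(get_obs(),(700,-200,226,78.2),(610.2,-251,226,78.2),(610.2,-251,174,78.2))
```

```text
[[614.2 -80.9 123.5   2.2]]
t 39.7 tcp [762.8 -26.8 226. ] yaw y-axis 78.09 z [-0.003   0.0021 -1.    ] F [-1.3  0.  -1.1] gap 13.4 59.3 j [-0.09  0.59  1.07  0.    1.49 -1.45]
(700, -200, 226, 78.2) -> [ 0.0257 -0.1824 -0.0002] [ 0.0015 -0.0033 -0.0019]
(610.2, -251, 226, 78.2) -> [ 0.103  -0.2508  0.    ] [ 0.0015 -0.0033 -0.0019]
(610.2, -251, 174, 78.2) -> [ 0.1029 -0.2509  0.052 ] [ 0.0015 -0.0033 -0.0019]
```

Emit:
servo_tool --rows "0.015 -0.04 0 0 0 0 1; 0.03 -0.08 0 0 0 0 1; 0.05 -0.12 0 0 0 0 1; 0.07 -0.16 0 0 0 0 1; 0.085 -0.2 0 0 0 0 1; 0.103 -0.24 0 0 0 0 1; 0.103 -0.251 0 0 0 0 1; 0.103 -0.251 0.01 0 0 0 1; 0.103 -0.251 0.02 0 0 0 1; 0.103 -0.251 0.03 0 0 0 1"

```text
t: 40.7
tool_pos: [609.2, -252.0, 195.3]
tool_rot: [-0.001, 0.105, 0.994, 0.001]
wrist_force: [0.3, -0.1, -1.3]
finger_gap: 13.2
finger_force: 59.3
```

Emit:
servo_tool --rows "0 0 0.01 0 0 0 1; 0 0 0.018 0 0 0 1; 0 0 0.02 0 0 0 1; 0 0 0.02 0 0 0 1; 0 0 0.02 0 0 0 1"

```text
t: 41.2
tool_pos: [609.6, -253.0, 177.0]
tool_rot: [-0.001, 0.105, 0.994, 0.001]
wrist_force: [0.5, 0.1, -0.2]
finger_gap: 13.4
finger_force: 59.3
```

Run:
```python
from h import *
from rig import *
go(get_obs(),(610.2,-251,165,78.2))
```

```text
t 41.2 tcp [ 609.6 -253.   177. ] yaw y-axis 77.89 z [-0.001   0.0014 -1.    ] F [ 0.5  0.1 -0.2] gap 13.4 59.3 j [-0.46  0.47  1.4   0.    1.26 -1.82]
(610.2, -251, 165, 78.2) -> [-0.0002  0.0021  0.012 ] [ 0.0012 -0.0013 -0.0053]
```

Emit:
servo_tool --rows "0 0.002 0 0 0 -0.005 1; 0 0.002 0.002 0 0 -0.005 1; 0 0.002 0.005 0 0 -0.005 1; 0 0.002 0.008 0 0 -0.005 1; 0 0.002 0.01 0 0 -0.005 1; 0 0.002 0.011 0 0 -0.005 1; 0 0.002 0.011 0 0 -0.005 1; 0 0.002 0.011 0 0 -0.005 1"

```text
t: 42.0
tool_pos: [609.5, -251.3, 165.7]
tool_rot: [-0.001, 0.103, 0.995, 0.001]
wrist_force: [-0.5, -0.6, -1.9]
finger_gap: 13.5
finger_force: 59.3
```

Emit:
servo_tool --rows "0 0 0.002 0 0 0 1; 0 0 0.004 0 0 0 1; 0 0 0.004 0 0 0 1; 0 0 0.004 0 0 0.09 1; 0 0 0.004 0 0 0.18 1; 0 0 0.004 0 0 0.27 1; 0 0 0.004 0 0 0.36 1; 0 0 0.004 0 0 0.45 1; 0 0 0.004 0 0 0.54 1; 0 0 0.004 0 0 0.63 1"

```text
t: 43.0
tool_pos: [609.6, -250.9, 161.6]
tool_rot: [-0.001, 0.408, 0.913, 0.001]
wrist_force: [0.6, 0.0, -0.5]
finger_gap: 13.5
finger_force: 59.2
```

Run:
```python
from h import *
from rig import *
o=get_obs();tell(o);print(o["moment"])
```

```text
t 43.0 tcp [ 609.6 -250.9  161.6] yaw y-axis 41.86 z [-0.0016  0.0021 -1.    ] F [ 0.6  0.  -0.5] gap 13.5 59.2 j [-0.46  0.49  1.42  0.    1.23 -1.19]
[ 0.10102164 -0.00085564  0.09593081]
```

Emit:
servo_tool --rows "0 0 0 0 0 0.09 1; 0 0 0 0 0 0.18 1; 0 0 0 0 0 0.27 1; 0 0 0 0 0 0.36 1; 0 0 0 0 0 0.45 1; 0 0 0 0 0 0.54 1; 0 0 0 0 0 0.63 1; 0 0 0 0 0 0.72 1; 0 0 0 0 0 0.8 1; 0 0 0 0 0 0.85 1"

```text
t: 44.0
tool_pos: [609.2, -251.2, 161.6]
tool_rot: [-0.001, 0.748, 0.664, -0.0]
wrist_force: [-0.2, -0.4, -0.6]
finger_gap: 13.1
finger_force: 59.3
```

Run:
```python
from h import *
from rig import *
o=get_obs();tell(o);print(o["moment"])
```

```text
t 44.0 tcp [ 609.2 -251.2  161.6] yaw y-axis -6.79 z [-0.0023  0.0017 -1.    ] F [-0.2 -0.4 -0.6] gap 13.1 59.3 j [-0.46  0.49  1.42  0.    1.23 -0.34]
[-0.01713574  0.1117998   0.04559374]
```

Push to the hard stop.

Emit:
servo_tool --rows "0 0 0 0 0 0.03 1; 0 0 0 0 0 0.06 1; 0 0 0 0 0 0.09 1; 0 0 0 0 0 0.11 1; 0 0 0 0 0 0.11 1; 0 0 0 0 0 0.11 1"

```text
t: 44.6
tool_pos: [609.2, -251.2, 161.6]
tool_rot: [-0.001, 0.782, 0.623, -0.0]
wrist_force: [-1.7, -1.0, 0.2]
finger_gap: 13.5
finger_force: 59.3
```

Run:
```python
from h import *
from rig import *
o=get_obs();tell(o);print(o["moment"])
```

```text
t 44.6 tcp [ 609.2 -251.2  161.6] yaw y-axis -12.92 z [-0.0022  0.0017 -1.    ] F [-1.7 -1.   0.2] gap 13.5 59.3 j [-0.46  0.49  1.42  0.    1.23 -0.23]
[-0.0909436   0.27846832  0.32034038]
```

Stop reached at 0.32 N m. I'll back off, lift high and check.

Emit:
servo_tool --rows "0 0 0 0 0 -0.07 1; 0 0 0 0 0 -0.14 1; 0 0 0 0 0 -0.18 1; 0 0 0 0 0 -0.18 1; 0 0 -0.01 0 0 -0.18 1; 0 0 -0.03 0 0 -0.18 1; 0 0 -0.05 0 0 -0.18 1; 0 0 -0.07 0 0 -0.18 1; 0 0 -0.075 0 0 -0.18 1; 0 0 -0.075 0 0 -0.18 1"

```text
t: 45.6
tool_pos: [610.4, -251.6, 238.3]
tool_rot: [0.0, 0.723, 0.691, 0.001]
wrist_force: [-0.3, 0.1, -0.7]
finger_gap: 13.5
finger_force: 59.3
```

Run:
```python
from h import *
from rig import *
go(get_obs(),(520,-90,235,60),(455.7,-2.2,235,117.8))
```

```text
t 45.6 tcp [ 610.4 -251.6  238.3] yaw y-axis -2.66 z [ 1.3e-03  4.0e-04 -1.0e+00] F [-0.3  0.1 -0.7] gap 13.5 59.3 j [-0.46  0.43  1.32  0.    1.39 -0.41]
(520, -90, 235, 60) -> [ 0.1572 -0.0978  0.0033] [ 1.4000e-03  3.0000e-04 -1.0936e+00]
(455.7, -2.2, 235, 117.8) -> [ 0.242  -0.1661  0.0032] [ 1.3000e-03  1.1000e-03 -2.1024e+00]
```

Emit:
servo_tool --rows "0.03 -0.02 0 0 0 -0.14 1; 0.06 -0.04 0 0 0 -0.28 1; 0.09 -0.06 0 0 0 -0.42 1; 0.12 -0.08 0 0 0 -0.56 1; 0.15 -0.1 0 0 0 -0.7 1; 0.18 -0.12 0 0 0 -0.84 1; 0.2 -0.135 0 0 0 -0.98 1; 0.22 -0.15 0 0 0 -1.12 1; 0.235 -0.16 0 0 0 -1.26 1; 0.242 -0.166 0.003 0 0 -1.4 1"

```text
t: 46.6
tool_pos: [453.1, -0.5, 233.6]
tool_rot: [-0.002, 0.105, 0.994, 0.001]
wrist_force: [0.1, 0.1, 0.0]
finger_gap: 13.2
finger_force: 59.3
```

Emit:
servo_tool --rows "0 0 0 0 0 -0.14 1; 0 0 0.02 0 0 -0.28 1; 0 0 0.05 0 0 -0.42 1; 0 0 0.08 0 0 -0.56 1; 0 0 0.1 0 0 -0.7 1; 0 0 0.1 0 0 -0.7 1; 0 0 0.1 0 0 -0.7 1; 0 0 0.1 0 0 -0.7 1"

```text
t: 47.4
tool_pos: [455.6, -1.9, 135.2]
tool_rot: [0.0, -0.238, 0.971, 0.001]
wrist_force: [1.0, 1.1, -0.3]
finger_gap: 13.5
finger_force: 59.3
```

```bash
python3 - <<'E'
from h import *
from rig import *
go(get_obs(),(455.7,-2.2,90,117.8),(455.7,-2.2,53.5,117.8))
E
python3 meas.py -166
```

```text
t 47.4 tcp [455.6  -1.9 135.2] yaw y-axis 117.55 z [ 1.0e-04  1.6e-03 -1.0e+00] F [ 1.   1.1 -0.3] gap 13.5 59.3 j [-0.1   0.26  1.9   0.    0.98 -2.15]
(455.7, -2.2, 90, 117.8) -> [ 0.0001 -0.0004  0.0452] [ 0.0013  0.0008 -0.0044]
(455.7, -2.2, 53.5, 117.8) -> [ 0.0001 -0.0005  0.0817] [ 0.0013  0.0008 -0.0044]
t 47.4 tcp [455.6  -1.9 135.2] yaw y-axis 117.55 z [ 1.0e-04  1.6e-03 -1.0e+00] F [ 1.   1.1 -0.3] gap 13.5 59.3 j [-0.1   0.26  1.9   0.    0.98 -2.15]
[(56, array([343.98214286, 149.98214286])), (132, array([401.88636364, 155.08333333]))] [(128, array([375.3984375, 188.609375 ])), (158, array([414.32911392, 228.63924051]))]
[[ 6.165e+02 -8.340e+01  1.262e+02  8.000e+00]
 [ 6.094e+02 -2.513e+02  1.235e+02  2.000e-01]] [ 612.93591126 -167.32900696  124.87065327]
slot [619.3 -81.9] ang 65.1 [32.2 42.4]
slot [ 610.2 -251.4] ang 89.7 [ 6.1 65.3]
```

Fastener b's slot now runs at 89.7°, so it's locked. Putting the key back in the stand.

Emit:
servo_tool --rows "0 0 0.02 0 0 -0.004 1; 0 0 0.04 0 0 -0.004 1; 0 0 0.05 0 0 -0.004 1; 0 0 0.06 0 0 -0.004 1; 0 0 0.068 0 0 -0.004 1; 0 0 0.074 0 0 -0.004 1; 0 0 0.078 0 0 -0.004 1; 0 0 0.08 0 0 -0.004 1; 0 0 0.081 0 0 -0.004 1; 0 0 0.081 0 0 -0.004 1"

```text
t: 48.5
tool_pos: [454.7, -1.6, 53.5]
tool_rot: [-0.0, -0.241, 0.97, 0.001]
wrist_force: [-0.2, 0.7, -1.0]
finger_gap: 13.2
finger_force: 59.3
```

Emit:
servo_tool --rows "0 0 0.001 0 0 0 1; 0 0 0.001 0 0 0 0.85; 0 0 0.001 0 0 0 0.7; 0 0 0.001 0 0 0 0.6; 0 0 0.001 0 0 0 0.5; 0 0 0.001 0 0 0 0.5; 0 0 -0.03 0 0 0 0.5; 0 0 -0.07 0 0 0 0.5; 0 0 -0.11 0 0 0 0.5; 0 0 -0.14 0 0 0 0.5"

```text
t: 49.5
tool_pos: [455.3, -1.9, 195.7]
tool_rot: [0.0, -0.241, 0.97, 0.001]
wrist_force: [1.2, 0.3, -0.3]
finger_gap: 42.6
finger_force: 0.0
```

Emit:
servo_tool --rows "0.02 -0.04 -0.03 0 0 0 0.7; 0.02 -0.08 -0.04 0 0 0 0.9; 0.02 -0.12 -0.04 0 0 0.14 1; 0.02 -0.16 -0.04 0 0 0.28 1; 0.02 -0.2 -0.04 0 0 0.42 1; 0.02 -0.24 -0.04 0 0 0.48 1; 0.02 -0.28 -0.04 0 0 0.48 1; 0.02 -0.3 -0.04 0 0 0.48 1; 0.02 -0.3 -0.04 0 0 0.48 1"

```text
t: 50.4
tool_pos: [578.8, -279.4, 231.8]
tool_rot: [-0.001, -0.002, 1.0, 0.0]
wrist_force: [-1.0, 0.0, -0.0]
finger_gap: -0.2
finger_force: 0.0
```

```bash
python3 meas.py -166
python3 - <<'E'
from h import *
T=dict(np.load("tm.npz"));S=dict(np.load("sm.npz"))
H=lambda h:(h[...,0]>=4)&(h[...,0]<=16)&(h[...,1]>170)&(h[...,2]>150)
for s in(T,S):
    for a,c,r in blobs(s,H,20):
        if 290<c[0]<340 and 190<c[1]<225: print(a,c,np.round(cv2.boxPoints(r),1).tolist())
E
```

```text
t 50.4 tcp [ 578.8 -279.4  231.8] yaw y-axis 90.27 z [-1.3e-03  8.0e-04 -1.0e+00] F [-1.  0. -0.] gap -0.2 0.0 j [-0.52  0.41  1.37  0.    1.36 -2.09]
[(130, array([342.46923077, 151.72307692])), (119, array([402.39495798, 153.51260504]))] [(127, array([375.41732283, 188.64566929])), (159, array([414.34591195, 228.60377358]))]
[[ 615.2  -80.3  123.6    1.7]
 [ 611.7 -251.7  124.1    4.4]] [ 613.42458255 -166.03854996  123.83213709]
slot [617.3 -81. ] ang 87.5 [ 5.7 68.6]
slot [ 612.5 -256.7] ang -27.9 [16.7 66.7]
204 [302.0, 208.0] [[295.0, 197.0], [308.0, 197.0], [308.0, 218.0], [295.0, 218.0]]
```

Both fasteners are locked and the key stands upright: its side blob at (302,208) is unchanged. I'll push the case with closed fingers on the −y end of the grip bar, which stays clear of the mug.

Run:
```python
from h import *
from rig import *
go(get_obs(),(611,-219,200,0),(611,-219,142,0))
```

```text
t 50.5 tcp [ 577.1 -276.2  231.9] yaw y-axis 90.37 z [-0.0032  0.0031 -1.    ] F [-0.3  0.5 -0.2] gap 0.3 0.0 j [-0.51  0.41  1.38  0.    1.36 -2.09]
(611, -219, 200, 0) -> [-0.0343  0.0569  0.032 ] [-1.0000e-04 -4.9000e-03  1.5773e+00]
(611, -219, 142, 0) -> [-0.0345  0.0567  0.09  ] [-1.0000e-04 -4.9000e-03  1.5773e+00]
```

Emit:
servo_tool --rows "-0.01 0.02 0 0 0 0.14 1; -0.02 0.04 0 0 0 0.28 1; -0.034 0.056 0 0 0 0.42 1; -0.034 0.056 0 0 0 0.56 1; -0.034 0.056 0 0 0 0.7 1; -0.034 0.056 0 0 0 0.84 1; -0.034 0.056 0 0 0 0.98 1; -0.034 0.056 0.01 0 0 1.12 1; -0.034 0.056 0.02 0 0 1.26 1; -0.034 0.056 0.03 0 0 1.4 1"

```text
t: 51.5
tool_pos: [610.2, -218.2, 202.8]
tool_rot: [-0.002, 0.643, 0.766, 0.0]
wrist_force: [0.5, 0.1, -0.5]
finger_gap: 0.1
finger_force: 0.0
```

Emit:
servo_tool --rows "0 0 0 0 0 0.14 1; 0 0 0 0 0 0.175 1; 0 0 0 0 0 0.175 1; 0 0 0 0 0 0.175 1"

```text
t: 51.9
tool_pos: [610.7, -218.9, 203.1]
tool_rot: [-0.001, 0.705, 0.709, 0.0]
wrist_force: [-0.5, 0.4, -0.3]
finger_gap: -0.2
finger_force: 0.0
```

Run:
```python
from h import *
from rig import *
go(get_obs(),(611,-219,142,0))
```

```text
t 51.9 tcp [ 610.7 -218.9  203.1] yaw y-axis 0.29 z [-0.0019  0.002  -1.    ] F [-0.5  0.4 -0.3] gap -0.2 0.0 j [-0.41  0.44  1.4   0.    1.31 -0.42]
(611, -219, 142, 0) -> [-0.0002  0.0004  0.0611] [-0.0019 -0.002   0.0051]
```

Emit:
servo_tool --rows "0 0 0.02 0 0 0 1; 0 0 0.04 0 0 0 1; 0 0 0.055 0 0 0 1; 0 0 0.06 0 0 0 1; 0 0 0.06 0 0 0 1; 0.004 0 0.06 0 0 0 1; 0.008 0 0.06 0 0 0 1; 0.012 0 0.06 0 0 0 1; 0.016 0 0.06 0 0 0 1; 0.02 0 0.06 0 0 0 1"

```text
t: 52.9
tool_pos: [612.0, -200.5, 143.9]
tool_rot: [0.0, 0.706, 0.708, 0.0]
wrist_force: [1.0, -3.1, 1.1]
finger_gap: -0.1
finger_force: 1.7
```

Emit:
servo_tool --rows "0.008 0 0 0 0 0 1; 0.016 0 0 0 0 0 1; 0.024 0 0 0 0 0 1; 0.032 0 0 0 0 0 1; 0.04 0 0 0 0 0 1; 0.04 0 0 0 0 0 1; 0.04 0 0 0 0 0 1"

```text
t: 53.6
tool_pos: [609.5, -158.4, 141.9]
tool_rot: [-0.003, 0.706, 0.708, -0.0]
wrist_force: [-0.7, -0.1, -0.1]
finger_gap: 0.0
finger_force: 0.0
```

```bash
python3 meas.py -145
```

```text
t 53.6 tcp [ 609.5 -158.4  141.9] yaw y-axis 0.22 z [-0.0051  0.0039 -1.    ] F [-0.7 -0.1 -0.1] gap 0.0 0.0 j [-0.32  0.47  1.51  0.    1.17 -0.33]
[(72, array([335.33333333, 152.        ])), (0, array([nan, nan]))] [(47, array([367.36170213, 179.10638298])), (27, array([405.03703704, 216.88888889]))]
 ** On entry to DLASCL parameter number  4 had an illegal value
 ** On entry to DLASCL parameter number  4 had an illegal value
 ** On entry to DLASCL parameter number  4 had an illegal value
 ** On entry to DLASCL parameter number  4 had an illegal value
 ** On entry to DLASCL parameter number  5 had an illegal value
 ** On entry to DLASCL parameter number  4 had an illegal valuemeas.py:12: RuntimeWarning: Mean of empty slice.
  q=np.argwhere(B&(m>0))[:,::-1];out.append((len(q),np.array(cv2.minEnclosingCircle(q.astype(np.float32))[0]) if 0 else q.mean(0)))
  ret = um.true_divide(
Traceback (most recent call last):
  File "meas.py", line 16, in <module>
    p=tri(T,[q[1] for q in a],S,[q[1] for q in b]);print(p.round(1),p[:,:3].mean(0))
  File "h.py", line 13, in tri
    t=np.linalg.lstsq(np.c_[a,-b],c2-c1,rcond=None)[0]
      ~~~~~~~~~~~~~~~^^^^^^^^^^^^^^^^^^^^^^^^^^^^^^
numpy.linalg.LinAlgError: SVD did not converge in Linear Least Squares
```

Emit:
servo_tool --rows "0.01 0.001 0 0 0 0 1; 0.02 0.001 0 0 0 0 1; 0.03 0.001 0 0 0 0 1; 0.04 0.001 0 0 0 0 1; 0.05 0.001 0 0 0 0 1; 0.06 0.001 0 0 0 0 1; 0.07 0.001 0 0 0 0 1; 0.08 0.001 0 0 0 0 1; 0.09 0.001 0 0 0 0 1; 0.1 0.001 0 0 0 0 1"

```text
t: 54.7
tool_pos: [611.8, -59.1, 143.1]
tool_rot: [-0.001, 0.706, 0.708, 0.0]
wrist_force: [1.7, -3.9, -1.9]
finger_gap: 0.2
finger_force: 1.8
```

Run:
```python
from h import *
from rig import *
tell(get_obs());S=snapshot("side")
B=lambda h:(h[...,0]>=17)&(h[...,0]<=29)&(h[...,1]>80)&(h[...,2]>140)
for a,c,_ in blobs(S,B,60):
    if 310<c[0]<420 and 130<c[1]<230: print(a,c,plane(S,[c],124.5).round(1))
```

```text
t 54.7 tcp [611.8 -59.1 143.1] yaw y-axis 0.18 z [-0.0013  0.0017 -1.    ] F [ 1.7 -3.9 -1.9] gap 0.2 1.8 j [-0.17  0.45  1.55  0.    1.15 -0.17]
98 [346.8, 160.2] [[615.3  71.2 124.5]]
138 [377.3, 192.2] [[609.4 -97.1 124.5]]
```

Emit:
servo_tool --rows "0.01 0 0 0 0 0 1; 0.02 0 0 0 0 0 1; 0.03 0 0 0 0 0 1; 0.04 0 0 0 0 0 1; 0.05 0 0 0 0 0 1; 0.06 0 0 0 0 0 1; 0.07 0 0 0 0 0 1; 0.08 0 0 0 0 0 1; 0.09 0 0 0 0 0 1; 0.1 0 0 0 0 0 1"

```text
t: 55.75
tool_pos: [611.5, 40.8, 143.5]
tool_rot: [-0.001, 0.706, 0.708, 0.0]
wrist_force: [3.0, -3.2, 0.9]
finger_gap: -0.2
finger_force: 1.7
```

Emit:
servo_tool --rows "0.005 0 0 0 0 0 1; 0.01 0 0 0 0 0 1; 0.015 0 0 0 0 0 1; 0.02 0 0 0 0 0 1; 0.025 0 0 0 0 0 1; 0.028 0 0 0 0 0 1; 0.031 0 0 0 0 0 1; 0.034 0 0 0 0 0 1"

```text
t: 56.55
tool_pos: [611.2, 74.2, 143.3]
tool_rot: [-0.001, 0.706, 0.708, 0.0]
wrist_force: [1.5, -3.4, 1.1]
finger_gap: -0.2
finger_force: 1.4
```

Emit:
servo_tool --rows "0.002 0 0 0 0 0 1; 0.004 0 0 0 0 0 1; 0.006 0 0 0 0 0 1; 0.008 0 0 0 0 0 1; 0.01 0 0 0 0 0 1; 0.012 0 0 0 0 0 1"

```text
t: 57.15
tool_pos: [611.4, 86.0, 143.3]
tool_rot: [-0.001, 0.706, 0.708, 0.0]
wrist_force: [2.2, -2.3, 0.2]
finger_gap: 0.0
finger_force: 1.5
```

Emit:
servo_tool --rows "0.002 0 0 0 0 0 1; 0.004 0 0 0 0 0 1; 0.005 0 0 0 0 0 1; 0.006 0 0 0 0 0 1"

```text
t: 57.55
tool_pos: [611.3, 90.0, 143.3]
tool_rot: [0.0, 0.706, 0.708, -0.001]
wrist_force: [2.7, -11.3, 0.6]
finger_gap: 0.3
finger_force: 5.3
```

The force rose to 11 N with the case at y≈136: the stops. Back off, lift away and verify.

Emit:
servo_tool --rows "-0.003 0 0 0 0 0 1; -0.008 0 0 0 0 0 1; -0.01 0 -0.02 0 0 0 1; -0.01 0 -0.06 0 0 0 1; -0.02 -0.03 -0.09 0 0 0 1; -0.06 -0.07 -0.1 0 0 0 1; -0.1 -0.1 -0.1 0 0 0 1; -0.14 -0.1 -0.1 0 0 0 1; -0.19 -0.1 -0.1 0 0 0 1; -0.24 -0.1 -0.1 0 0 0 1"

```text
t: 58.55
tool_pos: [511.0, -148.9, 243.3]
tool_rot: [-0.002, 0.706, 0.709, 0.001]
wrist_force: [1.2, 0.3, 0.2]
finger_gap: 0.3
finger_force: 0.0
```

Emit:
servo_tool --rows "-0.04 0 0 0 0 0 1; -0.08 0 0 0 0 0 1; -0.12 0 0 0 0 0 1; -0.16 0 0 0 0 0 1; -0.16 0 0 0 0 0 1"

```text
t: 59.05
tool_pos: [512.5, -312.8, 242.2]
tool_rot: [-0.001, 0.707, 0.707, -0.0]
wrist_force: [-0.9, 0.0, -0.3]
finger_gap: -0.2
finger_force: 0.0
```

```bash
python3 meas.py 136
python3 - <<'E'
from h import *
T=dict(np.load("tm.npz"));S=dict(np.load("sm.npz"));T0=dict(np.load("top0.npz"));S0=dict(np.load("side0.npz"))
H=lambda h:(h[...,0]>=4)&(h[...,0]<=16)&(h[...,1]>170)&(h[...,2]>150)
for s in(T0,T,S0,S):
    for a,c,r in blobs(s,H,20):
        if 290<c[0]<340 and 190<c[1]<225: print(a,c)
s=S;g=(613,137,116.5,0);O,I=lidpose(s,g);fit(s,O,I,g)
# case and lid side-by-side: rubber-stop side gap: -y rim edge
for n,s,a in(("S0",S0,None),("S",S,None)):
    print(n,proj(s,[(613,136+112,112)]).round(1))
E
```

```text
t 59.05 tcp [ 512.5 -312.8  242.2] yaw y-axis -0.06 z [-1.3e-03  6.0e-04 -1.0e+00] F [-0.9  0.  -0.3] gap -0.2 0.0 j [-0.62  0.34  1.45 -0.    1.35 -0.62]
[(132, array([237.87878788, 148.41666667])), (133, array([296.72932331, 151.21804511]))] [(79, array([323.51898734, 137.37974684])), (106, array([349.12264151, 163.99056604]))]
[[619.1 221.1 123.9   3.6]
 [613.4  51.  124.3   3.2]] [616.2613232  136.06041741 124.0783471 ]
slot [623. 222.] ang 88.9 [ 6.4 66.6]
slot [616.2  51.5] ang 86.7 [ 6.2 68.7]
61 [314.0, 210.0]
26 [312.2, 206.6]
216 [302.3, 207.3]
208 [302.0, 207.9]
0 [338.4 134.3] [340.3 133.8] 39
1 [371.6 164.1] [371.3 166.8] 117
2 [301.2 141.5] [302.7 140.3] 47
3 [331.  173.3] [331.8 174.9] 125
4 [322.1 137.3] [323.5 137.3] 81
5 [349.4 163.6] [349.1 164. ] 106
pose [623.4 151.7 105.4] yaw -0.88 tilt [0.043 0.014] res [-0.5  0.2  0.1 -0.5  0.3  0.1 -0.6 -0.3  0.2 -0.4  0.5  1.3]
S0 [[318.3 137.5]]
S [[318.3 137.5]]
```

Run:
```python
from rig import *
print(sign_off())
```

```text
the job is handed in; nothing more can be done
None
```

I handed the job in after 59 s of robot time. Both cartons (blue and red; there was no yellow one) are in the case with the lid flush, both fasteners are locked with the orange key, the key is upright in its stand and the case is at the stops; crossing to the second fastener, the key brushed the lid's grip bar and rolled the case about 30 mm backwards.

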